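# Load a pottery sherd into the X-ray analyser, latch its lid and start the measurement

### The job

Measure the base sherd (the flat piece with a stub of upright wall): take it from the shallow wooden tray and lay it flat face down in the analyser's open well, centred over the round window. Then pinch the two side buttons of the lid's handle, take the lid from its sloping rest, lower it level and gently over the two locating pins until it lies flush on the analyser, and let the buttons spring out so that it latches. Finally press the start bar all the way in and let it go; leave everything else on the table where it is.

Things in the scene. Friction and masses are not known exactly. Their poses are not given: they have to be found in the camera images.
- sherd_mid (a point): Base sherd, bare terracotta, loose, 0.13 kg, about 80 (x) by 52 (y) mm, broken outline: flat slab 10 mm thick; along its +y long edge a stub of pot wall stands upright, y = +17 to +26 mm, 31 to 38 mm tall over the underside for its straight middle 44 mm. Lies flat side down in the tray (the other sherds there are thin and curved). Point: over the slab's middle, 18 mm above the underside; z up.
- sherd: The same base sherd; origin at the middle of its flat underside, same axes.
- tray: Open shallow wooden tray, 260 (x) by 220 (y) by 30 mm high, walls and floor 5 mm thick, fixed. Origin at the centre of its underside. It stands to the left or the right of the analyser and holds the base sherd.
- analyser: Bench-top X-ray analyser, painted case, fixed: x -180 to +150 mm, y -120 to +120 mm; flat top (deck) 125 mm above the table with an open well in it; a control panel slopes down in front (-x), a housing 145 mm tall stands behind (x over 110 mm). Origin at table height under the well's centre; x away from the robot, y along the line of the pins, z up.
- window (a point): Round measuring window, 20 mm across, in the middle of the well's flat floor, 75 mm above the table; axes as the analyser's. The well measures 120 (x) by 124 (y) mm, open at the top, 50 mm deep.
- seat (a point): Point at deck height midway between the pins, where the centre of the lid's underside comes when the lid is home; axes as the analyser's. The pins stand at y = +82 and -82 mm from here.
- pin_a (a point): Top of the steel locating pin at y = +82 mm. Each pin is 14 mm across and stands 35 mm above the deck; the top 12 mm taper to 5 mm across. A groove, 7 mm across, runs round it 9 to 17.5 mm above the deck: the lid's bolt springs into it.
- pin_b (a point): Top of the other, equal pin, at y = -82 mm.
- rest: Sheet-steel lid rest, fixed, with a face 170 by 210 mm that slopes 30 degrees, rising away from the robot (along its +x), and a lip 14 mm high at the lower edge. Origin on the table under the middle of the face. It stands on the other side of the analyser from the tray.
- lid: Analyser lid, loose, 0.5 to 0.8 kg: aluminium plate 150 (x) by 200 (y) by 8 mm, a handle in the middle, two through holes at x = 0: y = +82 mm (round, 16 mm) and y = -82 mm (slot, 16 by 20 mm). Lies handle up on the sloping rest, so tilted 30 degrees. Origin: centre of the plate's underside; z out of the plate on the handle's side. May be fitted either way round.
- lid_grip (a point): Middle of the lid's handle, midway between its buttons, 44 mm above the plate's underside, axes as the lid's. The handle is a black block 50 (x) by 36 (y) mm, top 60 mm above the underside. A flat grey button 28 (x) by 28 mm high, centred at this height, stands on its +y and on its -y side: 54 mm over their faces when out, 40 mm with both pressed home.
- button_a (a joint): Travel of the button on the lid's +y side, m: 0 out, 0.007 home; spring 3 to 7 N. It carries a flat bolt that runs outwards over the plate, 10 to 16 mm above the underside (20 mm at its guide). Out, the bolt reaches 3.5 mm over the hole in the pin's way; pressed home it is clear. Let go with the lid flush it springs into the pin's groove; otherwise it catches and stays partly in.
- button_b (a joint): The same for the button on the lid's -y side.
- start (a joint): Travel of the start bar, m: 0 out, 0.006 fully in. It springs back by itself; about 2.5 N at first, 6 N at the end.
- start_top (a point): Middle of the face of the start bar, a plain grey bar 70 (y) by 24 (x) mm standing 12 mm proud of the sloping front panel; z points out of the panel, up and towards the robot, 36 degrees from vertical. Press along -z.
- sherd_b: Bystander in the tray: curved wall sherd, about 36 by 70 mm. Origin at the middle of its underside.
- sherd_c: Bystander in the tray: curved wall sherd, about 34 by 60 mm. Origin at the middle of its underside.
- sherd_d: Bystander on the table behind the left-hand stand: curved wall sherd, about 50 by 62 mm. Origin at the middle of its underside.
- jar: Bystander behind the left-hand stand: small jar with a lid, 64 mm across, 85 mm tall. Origin at the centre of its underside.
- calliper: Bystander: steel sliding calliper, about 200 mm long, lying on the table behind the right-hand stand. Origin near its jaws.
Things that resemble listed ones, but are neither listed nor needed, are in the scene too. What is shaped like the lid but yellow is not meant.

How it is judged:
On the way, in this order (a step that is already met when the one before it is completed fails the run):
1. the base sherd lies flat on the well's floor, centred over the window, let go (horizontal distance between sherd_mid and window below 0.015 m and z of sherd in the frame of window below 0.004 m and angle between sherd's own z axis and vertical below 0.1 rad and contact force between the fingers and sherd below 0.1 N), for 0.2 s.
2. the lid is lifted off its rest with both buttons pinched in (value of joint each of button_a, button_b above 0.005 m and distance of lid from where it was at the start of the episode above 0.04 m), for 0.1 s.
3. the lid lies flush on the analyser on both pins and both its buttons have sprung out (horizontal distance between lid and seat below 0.004 m and z of lid in the frame of seat below 0.002 m and angle between the z axis of lid and the z axis of seat, either way round below 0.03 rad and angle between the y axis of lid and the y axis of seat, either way round below 0.04 rad and value of joint each of button_a, button_b below 0.0015 m), for 0.2 s.
4. the start bar is pressed all the way in (value of joint start above 0.005 m), for 0.04 s.
At the end, for the whole second after the job is handed in: Sherd flat (within 6 degrees) on the well floor, its middle within 15 mm of the window's; lid at rest on both pins, within 2 mm of flush and 4 mm of centre, level, both buttons out to within 1.5 mm; start bar was pressed in at least 5 of its 6 mm and is out again (all of step 3 and horizontal distance between sherd_mid and window below 0.015 m and z of sherd in the frame of window below 0.004 m and angle between sherd's own z axis and vertical below 0.1 rad and value of joint start below 0.001 m and linear speed of each of lid, sherd below 0.02 m/s); the robot touches nothing.
It fails at once if the start bar is pressed before the lid is latched (value of joint start above 0.003 m and (horizontal distance between lid and seat above 0.004 m or z of lid in the frame of seat above 0.002 m)).
It fails at once if the lid is on the pins out of level by more than 12 degrees (distance between lid and seat below 0.03 m and angle between lid's own z axis and vertical above 0.21 rad).
It fails at once if the lid is forced on the analyser (over 80 N) or dropped (moving at over 0.25 m/s within 30 mm of its seat) (contact force between lid and analyser above 80 N or (horizontal distance between lid and seat below 0.03 m and z of lid in the frame of seat below 0.03 m and linear speed of lid above 0.25 m/s)).
It fails at once if the sherd is dropped into the well (moving at over 0.3 m/s within 30 mm of its floor) (horizontal distance between sherd and window below 0.03 m and z of sherd in the frame of window below 0.03 m and linear speed of sherd above 0.3 m/s).
It fails at once if a bystander is moved by more than 30 mm (distance of any of sherd_b, sherd_c, sherd_d, jar, calliper from where it was at the start of the episode above 0.03 m).
It also fails if it takes over 72 s, if anything falls off the work surface, if the arm or the gripper's body presses on something with over 40 N, if the wrist force passes 120 N, or if a joint passes its speed limit or range.

### The arm

A 7-joint arm with a two-finger parallel gripper is mounted at the origin on the work surface. World frame = base frame: x ahead of the robot, y to its left, z up, the work surface at z = 0. Lengths are in m, angles in rad, forces in N, time in s.
With the tool pointing down it reaches from about 0.4 to 0.85 m from the base axis. Payload 10.4 kg.
Tool frame: the origin (TCP) lies on the centre line of the jaws, within the pads' length; the fingertips stand r.tip_extent ahead of it and the grasp point (between the pads) lies 8 mm behind it (r.tip_extent is the distance from the TCP to the fingertips, in m); z points along the fingers, y is the direction in which the jaws open and shut (so a half turn about z gives the same grasp; the last joint's range is limited). The gripper opens to 87 mm and grips with 3 to 60 N. Pads are 19 mm wide; open, the fingers measure 117 mm over their backs; the gripper's body (75 mm by 190 mm) begins 51 mm behind the grasp point.
Start: joints at [1.148, 0.332, -0.065, 1.46, 0.022, 1.35, -0.088], TCP at [0.243, -0.576, 0.234] pointing down, gripper open.
Joint ranges: [-2.6, 2.6], [-0.5, 2.12], [-1.47, 1.34], [0.16, 2.42], [-1.27, 4.41], [0.06, 2.06], [-2.6, 2.6]. Speed limits (rad/s): [2.22, 2.22, 2.79, 2.79, 3.14, 3.14, 3.14].

### API

Orientations are given as a unit quaternion [x, y, z, w].
In Python, from bench import r gives the robot as it stands.
- The arm moves only by the shell command python3 -m jog 'ROWS' [FORCE]. ROWS is JSON, a list of rows, each a list of 7 numbers: the shift along the tool's x, y, z in cm, then the turn, a rotation vector about the tool's x, y, z in rad, then the opening, from -1 (shut) to 1 (fully open). In form: [[tx, ty, tz, wx, wy, wz, jaw], ...]. A call has 1 to 20 rows; each row shifts and turns the commanded pose from where the row before left it, along the tool's axes as they then stand; what a row does not reach is not made up. A row lasts 1/8 s, in which the tool goes at most 62.5 mm and 10.7 degrees, less where a joint would pass 70% of its speed; a pose out of reach is approached as far as the arm can. A call with a gripper value outside its range is refused whole. The fingers move at their own pace and stop on an object; FORCE is the grip in N (left out, the last holds). Time passes only in rows, so rows that do not move let the fingers close. It gives the time, the measured TCP pose, the force and the opening at its end, in the units of the state.
- r.read_state(): the state, without advancing time (a new reading comes with each control period).
- r.camera(name): name is "scene" or "top" or "wrist"; returns a dict with "frame" (384x512x3 uint8, red, green, blue), "fx", "fy", "cx", "cy" (pixels), "camera_from_world" (4x4, takes a point from world to camera coordinates). Camera axes: x right, y down, z forward; pixel columns grow to the right and rows downward; lengths in m; the calibration is good to about 2 mm. A picture is of the moment at which its call begins. There is no depth.
- r.close_job(): hands the job in, once; it reports no verdict.
Trained networks look in a picture, given as the dict that the camera call returned (one of the last four; its "shot" number tells which), for a name from the list of things; names that differ only in an ending like _2 or _b are one class to them, and where a whole thing is asked for, a point or a joint stands for the part that bears it (a point fixed in the world has none). Each returns a list of dicts, best first, with "score" (0 to 1); they miss things now and then, are a little off and sometimes report something else, mostly with a low value. They report only what shows in the picture. A call takes as long as a camera call. They do not tell look-alikes from the thing itself.
- r.search_frame(picture, thing): "rect" ([left, top, right, bottom] in pixels, round what is visible of it).
The state is a dict: "time": time; "joint_positions": joint angles; "joint_vel": joint speeds; "joint_torque": joint torques, N m; "ee_pos": TCP position; "eef_rot": TCP orientation; "ft_force": force on the tool from outside, world axes, zero at the start; "torque": the same for the moment, N m; "width": finger opening in m.
Only numpy, scipy, OpenCV 4.12 (cv2) and the standard library are available. Lean on these libraries where they do the work, as an engineer would, in place of code of your own. Each camera call takes 0.05 s, during which the arm holds its last target.

## Working session

There is one attempt and no reset: what is moved stays moved. The work goes in short steps, Python scripts to look and compute and a shell command to move; the robot and the scene stay as the last step left them, time stands still between calls to the robot, and variables do not carry over. Pictures are saved under pics/ and viewed, and the job is handed in when it is done.

```bash
ls; mkdir -p pics
python3 - <<'E'
from bench import r
import cv2,numpy as np
s=r.read_state();print(s['time'],s['ee_pos'],s['eef_rot'],s['width'],r.tip_extent)
for n in ['scene','top','wrist']:
    p=r.camera(n);cv2.imwrite(f'pics/{n}0.png',p['frame'][:,:,::-1]);print(n,p['fx'],p['cx'],p['cy']);print(np.round(p['camera_from_world'],3).tolist())
    for t in ['sherd','tray','analyser','rest','lid','start','sherd_b','jar','calliper']:
        for d in r.search_frame(p,t)[:4]: print(t,d['score'],np.round(d['rect']).tolist())
E
```

```text
pics
0.0 [ 0.24310861 -0.57540189  0.23276865] [ 9.80086276e-01  1.98570949e-01 -1.76678138e-04 -6.62114684e-04] 0.08689655622069523 0.011
scene 405.1380966879561 254.07771072434363 203.1632372175317
[[-0.529, 0.848, -0.007, 0.244], [0.61, 0.375, -0.698, -0.195], [-0.59, -0.374, -0.716, 1.369], [0.0, 0.0, 0.0, 1.0]]
sherd 0.83 [305.0, 366.0, 333.0, 384.0]
sherd 0.75 [342.0, 292.0, 370.0, 327.0]
sherd 0.62 [348.0, 262.0, 373.0, 280.0]
sherd 0.56 [391.0, 284.0, 419.0, 301.0]
tray 0.95 [293.0, 250.0, 434.0, 384.0]
tray 0.26 [154.0, 194.0, 301.0, 331.0]
rest 0.64 [88.0, 174.0, 183.0, 232.0]
rest 0.19 [339.0, 289.0, 368.0, 324.0]
lid 0.94 [187.0, 118.0, 249.0, 150.0]
lid 0.74 [91.0, 160.0, 184.0, 196.0]
start 0.56 [296.0, 247.0, 435.0, 384.0]
start 0.48 [242.0, 200.0, 268.0, 214.0]
sherd_b 0.83 [305.0, 366.0, 333.0, 384.0]
sherd_b 0.75 [342.0, 292.0, 370.0, 327.0]
sherd_b 0.62 [348.0, 262.0, 373.0, 280.0]
sherd_b 0.56 [391.0, 284.0, 419.0, 301.0]
calliper 0.72 [57.0, 238.0, 118.0, 280.0]
calliper 0.54 [88.0, 175.0, 183.0, 231.0]
top 366.26435384288015 257.111105711906 197.2351309165017
[[
[... 348 characters left out ...]
03.0]
rest 0.42 [348.0, 136.0, 426.0, 200.0]
rest 0.16 [210.0, 86.0, 312.0, 224.0]
lid 0.95 [353.0, 137.0, 426.0, 202.0]
lid 0.58 [333.0, 252.0, 421.0, 331.0]
lid 0.44 [150.0, 98.0, 169.0, 115.0]
start 0.55 [259.0, 196.0, 282.0, 207.0]
sherd_b 0.75 [147.0, 157.0, 167.0, 184.0]
sherd_b 0.55 [119.0, 198.0, 138.0, 213.0]
sherd_b 0.46 [159.0, 199.0, 176.0, 210.0]
jar 0.9 [170.0, 83.0, 192.0, 109.0]
calliper 0.87 [336.0, 85.0, 405.0, 104.0]
calliper 0.25 [147.0, 157.0, 174.0, 182.0]
wrist 313.45902927068727 256.28788398029496 183.5276545412095
[[0.389, -0.921, 0.002, -0.627], [-0.893, -0.376, 0.248, -0.029], [-0.228, -0.099, -0.969, 0.389], [0.0, 0.0, 0.0, 1.0]]
lid 0.81 [0.0, 43.0, 112.0, 202.0]
```

View pics/top0.png

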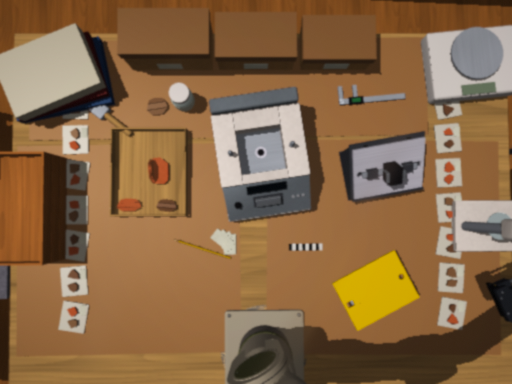

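View pics/scene0.png

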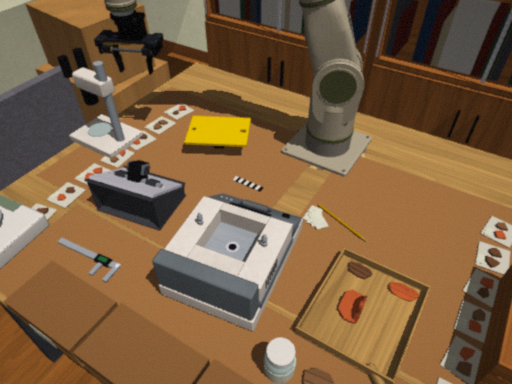

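View pics/wrist0.png

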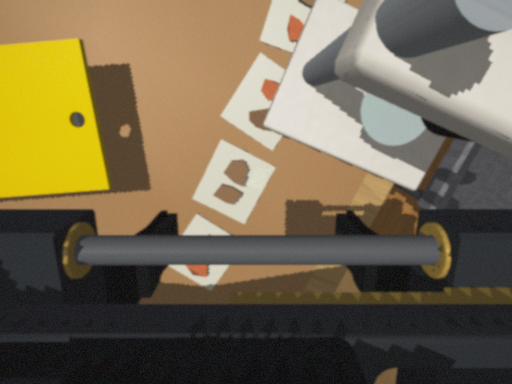

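The top view shows the tray on the left (three sherds, with a large orange one at (159,171)), the analyser in the middle (window at (261,152)) and the rest with the grey lid on the right (393,173). The yellow look-alike lies at (376,290). Candidates for the base sherd are (159,171), (130,205) and (167,205). Only (159,171) has the size and an upright wall stub. I'll enlarge the views to confirm this.

Run:
```python
import cv2,numpy as np
a=cv2.imread('pics/top0.png');b=cv2.imread('pics/scene0.png')
def c(im,l,t,w,h,k,n): cv2.imwrite('pics/'+n,cv2.resize(im[t:t+h,l:l+w],None,fx=k,fy=k,interpolation=cv2.INTER_CUBIC))
c(a,110,125,80,95,6,'c_tray.png');c(a,205,80,110,145,4,'c_an.png');c(a,335,125,95,80,6,'c_rest.png')
c(b,295,245,140,130,4,'s_tray.png');c(b,150,185,155,140,4,'s_an.png');c(b,80,150,110,90,6,'s_rest.png')
```

```text
(no output)
```

View pics/c_tray.png

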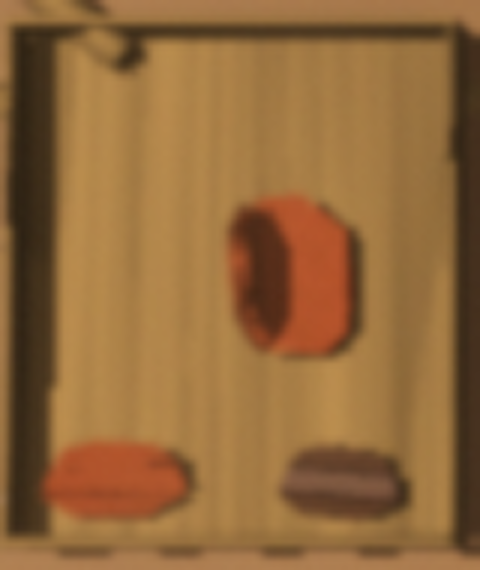

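View pics/c_an.png

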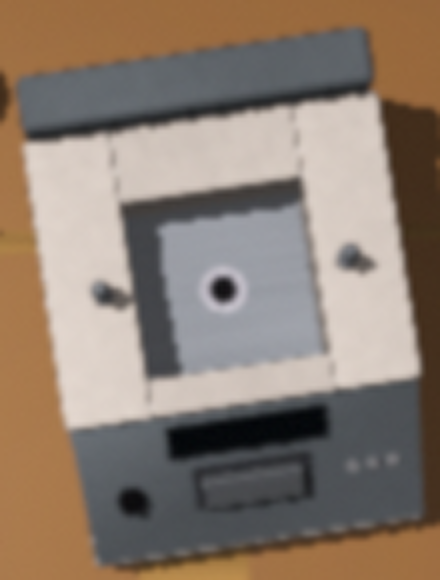

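View pics/c_rest.png

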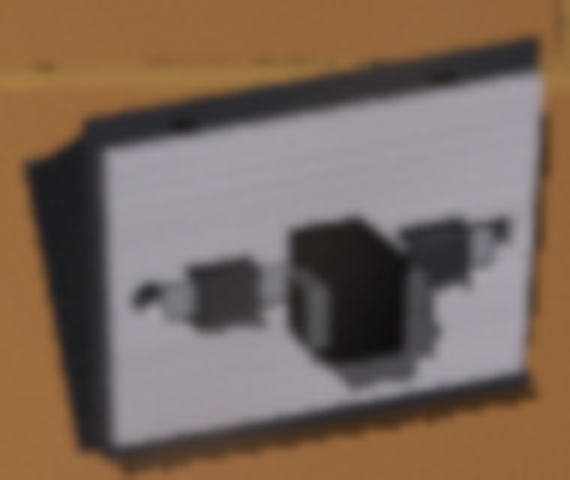

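View pics/s_tray.png

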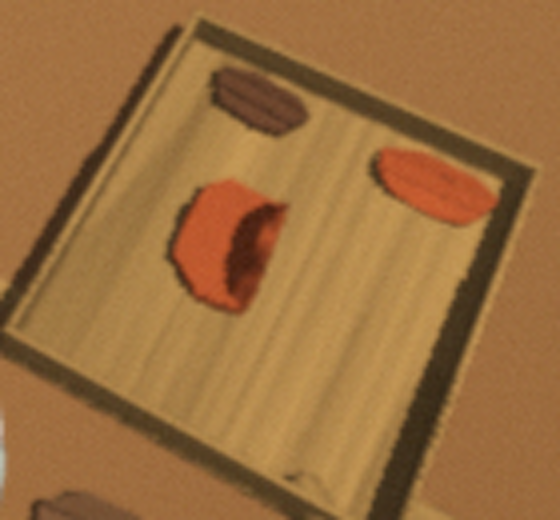

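View pics/s_an.png

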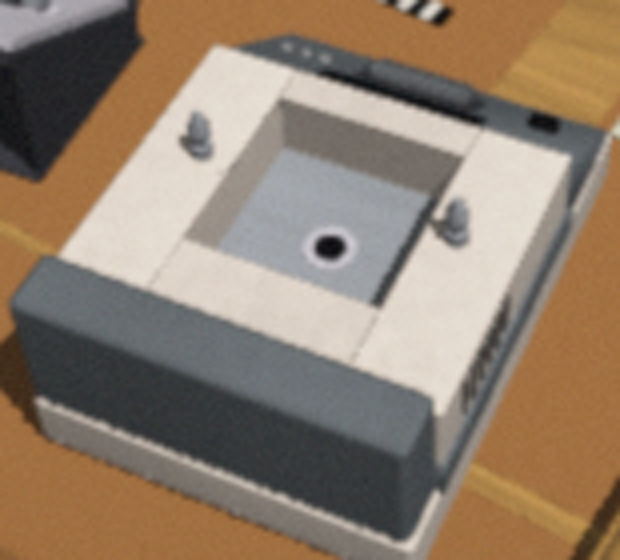

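View pics/s_rest.png

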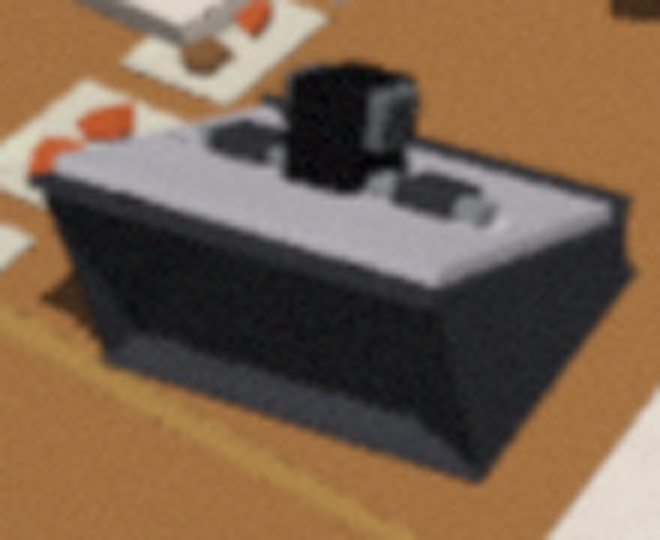

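The crops confirm it: the sherd at (159,171) is the only one with a flat slab and an upright stub, and the stub stands on its left (+y) side. Next I'll write the helpers and take rough estimates.

```bash
cat > h.py <<'E'
from bench import r
import cv2,numpy as np
from scipy.spatial.transform import Rotation as Rn
np.set_printoptions(precision=4,suppress=True)
def ray(p,u,v):
    T=np.linalg.inv(p['camera_from_world']);d=T[:3,:3]@np.array([(u-p['cx'])/p['fx'],(v-p['cy'])/p['fy'],1]);return T[:3,3],d
def onz(p,u,v,z):
    o,d=ray(p,u,v);return o+d*(z-o[2])/d[2]
def proj(p,X):
    X=np.atleast_2d(X);c=X@p['camera_from_world'][:3,:3].T+p['camera_from_world'][:3,3]
    return np.c_[p['fx']*c[:,0]/c[:,2]+p['cx'],p['fy']*c[:,1]/c[:,2]+p['cy']]
def cur():
    s=r.read_state();return np.array(s['ee_pos']),Rn.from_quat(s['eef_rot']),s
def down(yaw): # tool z down, tool x along yaw
    return Rn.from_euler('z',yaw)*Rn.from_euler('x',np.pi)
def plan(P,R,n):
    p,Q,s=cur();w=(Q.inv()*R).as_rotvec()/n
    A=sum(Rn.from_rotvec(w*k).as_matrix() for k in range(n))
    t=np.linalg.solve(A,Q.inv().apply(np.array(P)-p))*100
    print(n,'rows of',np.round(t,2).tolist(),np.round(w,4).tolist(),'|shift|',np.linalg.norm(t).round(2),'turn',np.linalg.norm(w).round(3))
def save(p,n,box=None,k=1):
    im=p['frame'][:,:,::-1]
    if box: im=im[box[1]:box[3],box[0]:box[2]]
    cv2.imwrite('pics/'+n,cv2.resize(im,None,fx=k,fy=k,interpolation=cv2.INTER_CUBIC))
def st():
    p,Q,s=cur();print('t',round(s['time'],2),'p',p,'R x,z',Q.apply([1,0,0]),Q.apply([0,0,1]),'w',round(s['width'],4),'F',np.array(s['ft_force']).round(1))
E
python3 - <<'E'
from h import *
p=r.camera('top')
for n,u,v,z in [('win',260.5,152.2,.075),('pa',230,152,.16),('pb',291.5,143.5,.16),('start',268,201,.1),('handle_top',392,169,.15),('sherd',159,171,.02),('restTL',350,145,.15)]: print(n,onz(p,u,v,z))
w=r.camera('wrist');P,Q,s=cur()
T=np.linalg.inv(w['camera_from_world']);print('cam in tool',Q.inv().apply(T[:3,3]-P));print(Q.inv().as_matrix()@T[:3,:3])
plan([.36,-.36,.36],down(.1),10)
plan([.36,-.36,.36],Rn.from_euler('z',.13)*Rn.from_euler('y',-np.pi/6)*Rn.from_euler('x',np.pi),10)
E
```

```text
win [0.5718 0.0064 0.075 ]
pa [0.5592 0.0868 0.16  ]
pb [ 0.5807 -0.0717  0.16  ]
start [ 0.4341 -0.0127  0.1   ]
handle_top [ 0.5148 -0.3348  0.15  ]
sherd [0.5258 0.3041 0.02  ]
restTL [ 0.5781 -0.2257  0.15  ]
cam in tool [ 0.0683  0.0007 -0.1516]
[[-0.0006 -0.9687 -0.2484]
 [ 1.     -0.0011  0.0019]
 [-0.0021 -0.2484  0.9687]]
10 rows of [1.7, -1.78, -1.26] [0.0, -0.0, 0.03] |shift| 2.77 turn 0.03
10 rows of [1.99, -1.73, -0.86] [-0.0071, 0.052, 0.0264] |shift| 2.77 turn 0.059
```

Run:
```python
from h import *
plan([.445,-.345,.27],Rn.from_euler('z',.15)*Rn.from_euler('y',-np.pi/6)*Rn.from_euler('x',np.pi),10)
```

```text
10 rows of [2.64, -1.64, 0.24] [-0.0065, 0.0521, 0.0244] |shift| 3.12 turn 0.058
```

```bash
python3 -m jog '[[2.64,-1.64,0.24,-0.0065,0.0521,0.0244,1],[2.64,-1.64,0.24,-0.0065,0.0521,0.0244,1],[2.64,-1.64,0.24,-0.0065,0.0521,0.0244,1],[2.64,-1.64,0.24,-0.0065,0.0521,0.0244,1],[2.64,-1.64,0.24,-0.0065,0.0521,0.0244,1],[2.64,-1.64,0.24,-0.0065,0.0521,0.0244,1],[2.64,-1.64,0.24,-0.0065,0.0521,0.0244,1],[2.64,-1.64,0.24,-0.0065,0.0521,0.0244,1],[2.64,-1.64,0.24,-0.0065,0.0521,0.0244,1],[2.64,-1.64,0.24,-0.0065,0.0521,0.0244,1],[0,0,0,0,0,0,1]]'
python3 - <<'E'
from h import *
st();w=r.camera('wrist');save(w,'w1.png',None,1.5)
np.save('w1.npy',w['camera_from_world'])
print(r.search_frame(w,'lid'),r.search_frame(w,'lid_grip'))
E
```

```text
time: 2.98
ee_pos: [0.4456, -0.3433, 0.2704]
eef_rot: [0.963, 0.074, 0.259, -0.019]
ft_force: [-0.5, 0.1, -0.2]
width: 0.0872
t 2.98 p [ 0.4456 -0.3433  0.2704] R x,z [0.8555 0.1317 0.5008] [ 0.495   0.0755 -0.8656] w 0.0872 F [-0.5  0.1 -0.2]
[{'rect': [179.9, 121.8, 360.3, 238.3], 'score': 0.58}] [{'rect': [180.2, 122.8, 360.0, 235.3], 'score': 0.58}, {'rect': [0.0, 0.0, 129.9, 234.2], 'score': 0.31}]
```

View pics/w1.png

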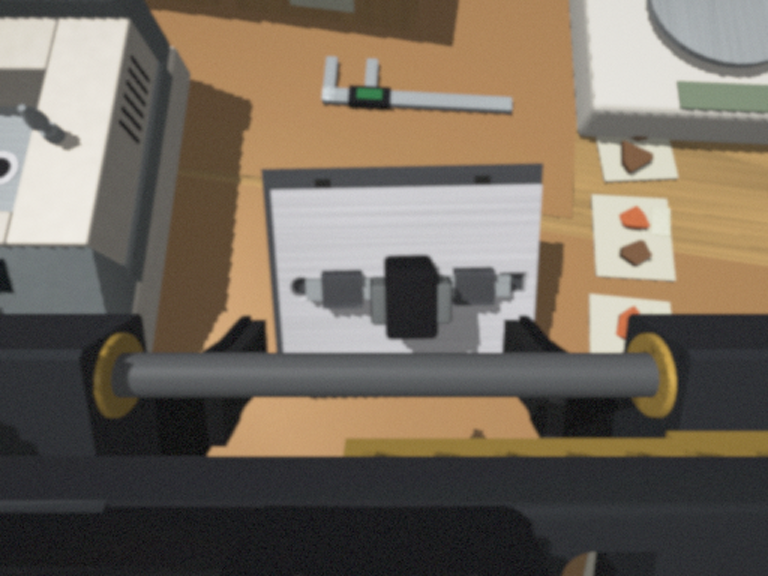

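The wrist view shows the grey lid centred at about (410,285) in the display, with its far plate edge at display row 187. The handle top runs from about (387,257) to (437,338). I'll enlarge this to fit its pose.

```bash
python3 - <<'E'
import cv2
a=cv2.imread('pics/w1.png');a=cv2.resize(a,(512,384),interpolation=cv2.INTER_AREA)
E
python3 - <<'E'
from h import *
w=r.camera('wrist');save(w,'w1c.png',(170,105,370,245),4)
E
```

```text
(no output)
```

View pics/w1c.png

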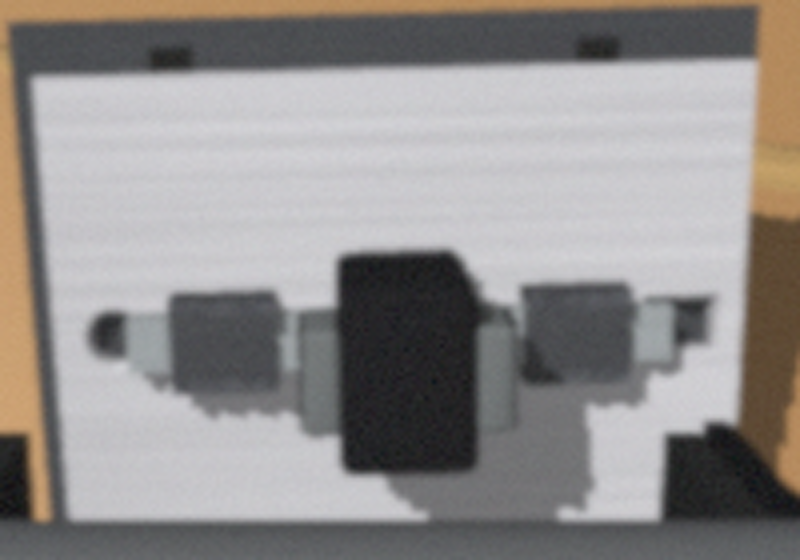

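```bash
cat > fitlid.py <<'E'
from h import *
from scipy.optimize import least_squares
w=r.camera('wrist')
obs=np.array([[32,74],[755,59],[88,333],[712,320],[452,253],[478,290],[475,471],[344,471]],float)
X=np.array([[75,100,8],[75,-100,8],[0,90,8],[0,-92,8],[25,-18,8],[25,-18,60],[-25,-18,60],[-25,18,60]])/1000
px=np.c_[(obs[:,0]+.5)/4-.5+170,(obs[:,1]+.5)/4-.5+105]
def pose(q): return q[:3],Rn.from_euler('z',q[3])*Rn.from_euler('y',-q[4])*Rn.from_euler('x',q[5])
def f(q,full=False):
    P,R=pose(q);e=proj(w,R.apply(X)+P)-px
    return np.r_[e.ravel(),(q[4]-np.pi/6)*300,q[5]*300]
s=least_squares(f,[.53,-.33,.1,.15,.52,0],loss='soft_l1')
print(s.x,f(s.x)[:-2].reshape(-1,2).round(1).tolist())
P,R=pose(s.x);print('grip',R.apply([0,0,.044])+P,'lid z',R.apply([0,0,1]))
t=r.camera('top');sc=r.camera('scene')
for n,p in (('t',t),('s',sc)):
    im=p['frame'][:,:,::-1].copy();im=cv2.resize(im,None,fx=4,fy=4,interpolation=cv2.INTER_CUBIC)
    C=np.array([[a,b,8] for a in(75,-75) for b in(100,-100)]+[[a,b,60] for a in(25,-25) for b in(18,-18)]+[[0,82,8],[0,-82,8]])/1000
    for u,v in proj(p,R.apply(C)+P): cv2.circle(im,(int(4*u+2),int(4*v+2)),3,(0,255,0),-1)
    b=(335,125,430,205) if n=='t' else (80,150,190,240)
    cv2.imwrite(f'pics/fit_{n}.png',cv2.resize(im[4*b[1]:4*b[3],4*b[0]:4*b[2]],None,fx=1,fy=1))
a=cv2.imread('pics/fit_t.png');b=cv2.imread('pics/fit_s.png');H=max(a.shape[0],b.shape[0])
f2=lambda i:cv2.copyMakeBorder(i,0,H-i.shape[0],0,0,cv2.BORDER_CONSTANT)
m=np.hstack([f2(a),f2(b)]);cv2.imwrite('pics/fit_lid.png',cv2.resize(m,None,fx=min(1,800/m.shape[1]),fy=min(1,800/m.shape[1])))
E
python3 fitlid.py
```

```text
[ 0.5287 -0.3486  0.0736  0.1711  0.5239 -0.0001] [[0.3, -0.0], [-0.5, 0.2], [0.0, 0.3], [-0.5, 0.3], [1.5, -2.6], [0.2, -1.8], [0.5, 0.3], [-1.7, 1.1]]
grip [ 0.507  -0.3524  0.1117] lid z [-0.493  -0.085   0.8659]
```

View pics/fit_lid.png

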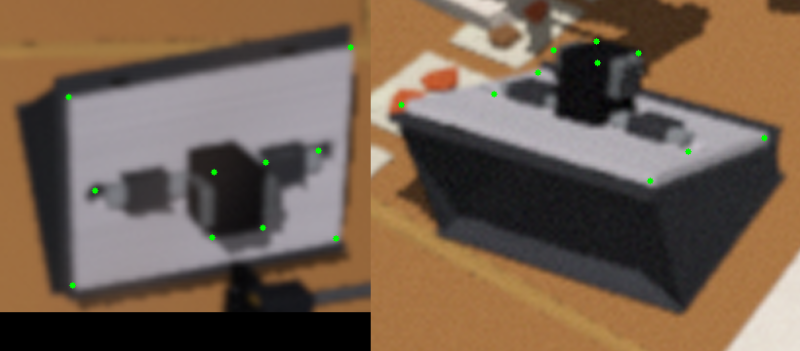

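The fit agrees with both fixed cameras: plate corners and handle top land on the projected points. Next I'll look at the analyser.

Run:
```python
from h import *
plan([.53,.01,.36],down(.135),10)
```

```text
10 rows of [1.57, -3.4, -0.49] [-0.0004, -0.0523, 0.0014] |shift| 3.77 turn 0.052
```

```bash
python3 -m jog '[[1.57,-3.4,-0.49,0,-0.0523,0.0014,1],[1.57,-3.4,-0.49,0,-0.0523,0.0014,1],[1.57,-3.4,-0.49,0,-0.0523,0.0014,1],[1.57,-3.4,-0.49,0,-0.0523,0.0014,1],[1.57,-3.4,-0.49,0,-0.0523,0.0014,1],[1.57,-3.4,-0.49,0,-0.0523,0.0014,1],[1.57,-3.4,-0.49,0,-0.0523,0.0014,1],[1.57,-3.4,-0.49,0,-0.0523,0.0014,1],[1.57,-3.4,-0.49,0,-0.0523,0.0014,1],[1.57,-3.4,-0.49,0,-0.0523,0.0014,1],[0,0,0,0,0,0,1]]'
python3 - <<'E'
from h import *
st();w=r.camera('wrist');save(w,'w2.png',(100,20,420,250),2.5);np.save('w2.npy',w['camera_from_world'])
E
```

```text
time: 4.7
ee_pos: [0.5303, 0.0141, 0.3609]
eef_rot: [0.997, 0.071, -0.0, -0.003]
ft_force: [0.4, -0.6, 0.1]
width: 0.0868
t 4.7 p [0.5303 0.0141 0.3609] R x,z [ 0.99    0.1414 -0.    ] [-0.0009  0.0063 -1.    ] w 0.0868 F [ 0.4 -0.6  0.1]
```

View pics/w2.png

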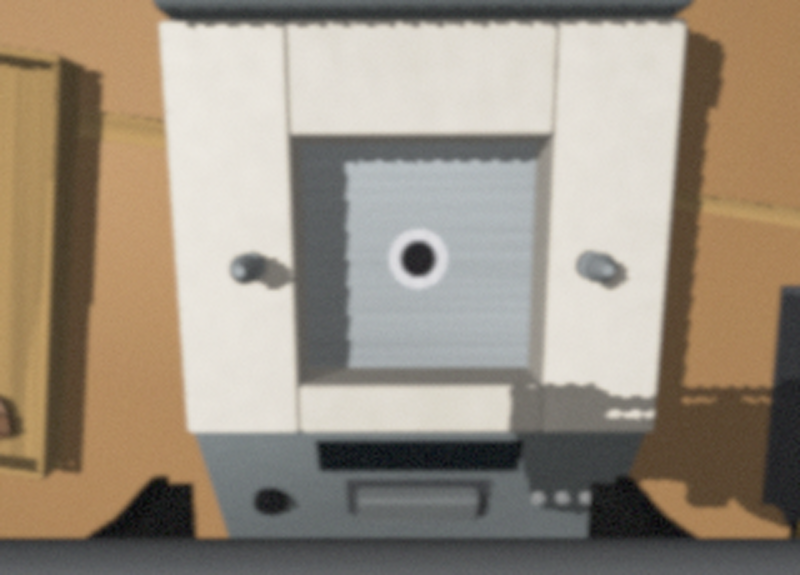

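The wrist view shows the well (crop corners (290,135), (553,135), (540,384), (300,384)), the window at (418,259), pin tops at (240,270) and (590,266), and the start bar at (418,500).

```bash
cat > fitan.py <<'E'
from h import *
from scipy.optimize import least_squares
w=r.camera('wrist')
save(w,'w2p.png',(180,110,360,145),4)
def full(o): return np.c_[(o[:,0]+.5)/2.5-.5+100,(o[:,1]+.5)/2.5-.5+20]
px=full(np.array([[290,135],[553,135],[540,384],[300,384],[418,259],[240,270],[591,266]],float))
X=np.array([[60,62,125],[60,-62,125],[-60,-62,125],[-60,62,125],[0,0,75],[0,82,160],[0,-82,160]])/1000
def f(q):
    e=proj(w,Rn.from_euler('z',q[3]).apply(X)+q[:3])-px
    return np.r_[e.ravel(),q[2]*1000/3]
s=least_squares(f,[.57,.01,0,.135],loss='soft_l1')
print(s.x,f(s.x)[:-1].reshape(-1,2).round(1).tolist())
q=s.x;R=Rn.from_euler('z',q[3])
print('start px->',)
for u,v in full(np.array([[418,500.]])):
    for z in(.08,.09,.1): print(z,R.inv().apply(onz(w,u,v,z)-q[:3]))
t=r.camera('top')
print('top reproj',proj(t,R.apply(X)+q[:3]).round(1).tolist())
sc=r.camera('scene')
print('scene reproj',proj(sc,R.apply(X)+q[:3]).round(1).tolist())
E
python3 fitan.py
```

```text
[ 0.5739  0.004  -0.0034  0.1426] [[-0.2, 0.3], [-0.4, -0.2], [0.4, -0.4], [-0.8, -0.1], [-0.3, -0.4], [-0.1, -0.0], [5.9, 1.1]]
start px->
0.08 [-0.1392 -0.0008  0.0834]
0.09 [-0.1354 -0.0005  0.0934]
0.1 [-0.1316 -0.0002  0.1034]
top reproj [[235.6, 130.0], [281.3, 123.4], [288.0, 167.4], [242.2, 174.2], [261.3, 151.7], [230.7, 151.0], [293.5, 141.9]]
scene reproj [[242.6, 261.9], [193.1, 244.1], [217.5, 209.0], [263.9, 224.0], [230.3, 247.2], [261.8, 235.0], [196.8, 213.3]]
```

View pics/w2p.png

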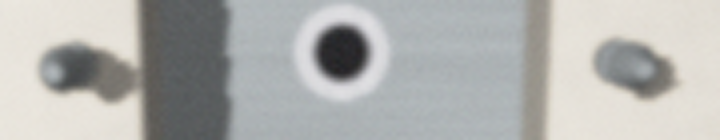

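Run:
```python
from h import *
plan([.535,.30,.20],down(0),9)
```

```text
9 rows of [0.3, -3.21, 1.79] [-0.0004, -0.0, 0.015] |shift| 3.69 turn 0.015
```

```bash
python3 -m jog '[[0.3,-3.21,1.79,0,0,0.015,1],[0.3,-3.21,1.79,0,0,0.015,1],[0.3,-3.21,1.79,0,0,0.015,1],[0.3,-3.21,1.79,0,0,0.015,1],[0.3,-3.21,1.79,0,0,0.015,1],[0.3,-3.21,1.79,0,0,0.015,1],[0.3,-3.21,1.79,0,0,0.015,1],[0.3,-3.21,1.79,0,0,0.015,1],[0.3,-3.21,1.79,0,0,0.015,1],[0,0,0,0,0,0,1]]'
python3 - <<'E'
from h import *
st();w=r.camera('wrist');save(w,'w3.png',None,1.5);save(w,'w3c.png',(180,100,340,220),5);np.save('w3.npy',w['camera_from_world'])
print(r.search_frame(w,'sherd'))
E
```

```text
time: 6.15
ee_pos: [0.5333, 0.3022, 0.1997]
eef_rot: [1.0, 0.002, -0.001, -0.002]
ft_force: [-0.2, -0.7, -0.1]
width: 0.087
t 6.15 p [0.5333 0.3022 0.1997] R x,z [ 1.      0.0035 -0.002 ] [-0.0021  0.0036 -1.    ] w 0.087 F [-0.2 -0.7 -0.1]
[{'rect': [226.1, 132.0, 278.8, 203.0], 'score': 0.74}, {'rect': [170.1, 265.5, 191.9, 264.8], 'score': 0.39}]
```

View pics/w3.png

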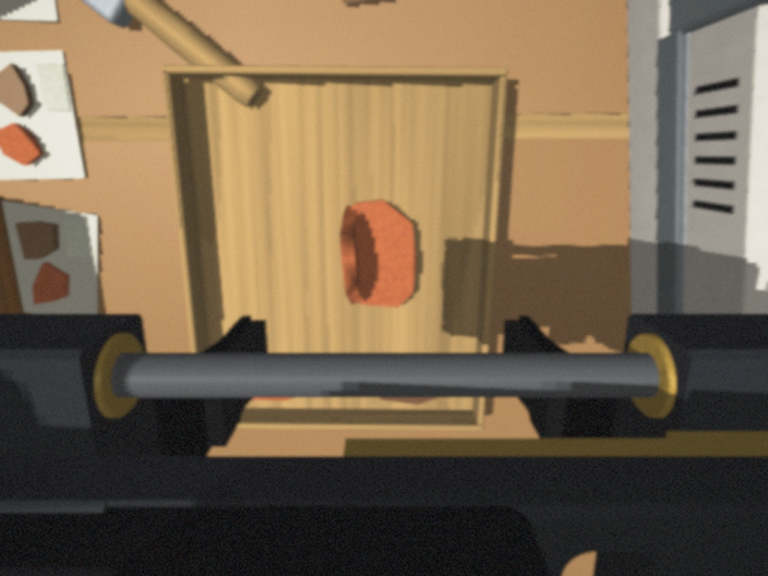

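View pics/w3c.png

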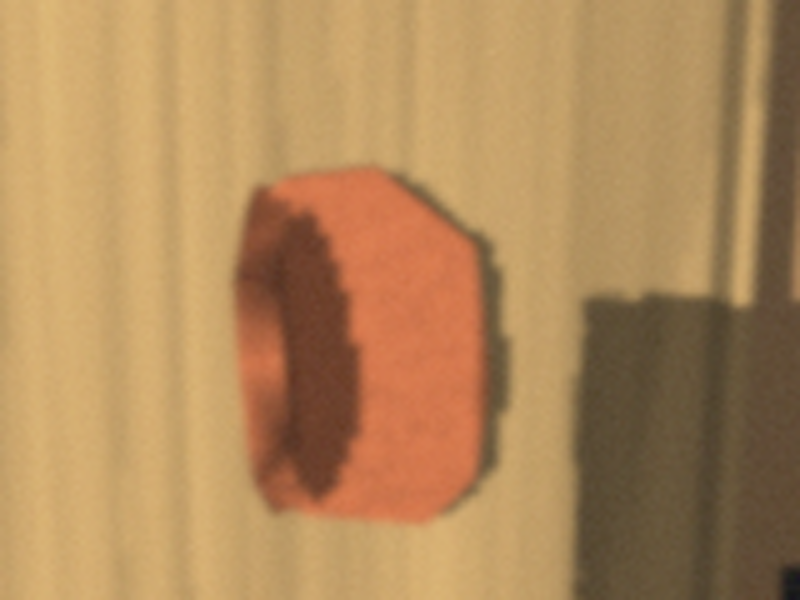

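Run:
```python
from h import *
w=r.camera('wrist');T=w['camera_from_world']
def F(u,v): return (u+.5)/5-.5+180,(v+.5)/5-.5+100
for n,u,v,z in [('right far',480,245,.015),('right near',483,470,.015),('topmost',375,168,.015),('bottom',425,522,.015),('topleft',262,186,.015),('wallL far',237,280,.04),('wallL near',252,475,.04),('wallinner',285,330,.04),('wallinner2',290,450,.04),('botleft',275,512,.015)]:
    print(n,onz(w,*F(u,v),z))
print(np.linalg.inv(T)[:3,3])
```

```text
right far [0.5561 0.2788 0.015 ]
right near [0.5054 0.2774 0.015 ]
topmost [0.5726 0.3015 0.015 ]
bottom [0.4932 0.2903 0.015 ]
topleft [0.5688 0.3257 0.015 ]
wallL far [0.5525 0.3292 0.04  ]
wallL near [0.5116 0.327  0.04  ]
wallinner [0.5422 0.3197 0.04  ]
wallinner2 [0.517 0.319 0.04 ]
botleft [0.4955 0.3242 0.015 ]
[0.6033 0.2992 0.3529]
```

Run:
```python
from h import *
plan([.532,.324,.029],down(.04),6)
```

```text
6 rows of [-0.05, -0.4, 2.88] [-0.0005, -0.0002, -0.0067] |shift| 2.91 turn 0.007
```

```bash
python3 -m jog '[[-0.1,-0.8,2.88,0,0,-0.013,0],[-0.1,-0.8,2.88,0,0,-0.013,0],[-0.1,-0.8,2.88,0,0,-0.014,0],[0,0,2.88,0,0,0,0],[0,0,2.88,0,0,0,0],[0,0,1.5,0,0,0,0],[0,0,1.38,0,0,0,0],[0,0,0,0,0,0,0]]' 20
python3 - <<'E'
from h import *
st()
E
```

```text
time: 7.3
ee_pos: [0.5311, 0.3256, 0.0282]
eef_rot: [1.0, 0.021, -0.0, -0.002]
ft_force: [0.2, -0.1, -0.6]
width: 0.0436
t 7.3 p [0.5311 0.3256 0.0282] R x,z [ 0.9991  0.0412 -0.0001] [-0.0003  0.0035 -1.    ] w 0.0436 F [ 0.2 -0.1 -0.6]
```

```bash
python3 -m jog '[[0,0,0,0,0,0,-1],[0,0,0,0,0,0,-1],[0,0,0,0,0,0,-1],[0,0,0,0,0,0,-1],[0,0,0,0,0,0,-1]]' 20 && python3 -m jog '[[0,0,-1,0,0,0,-1],[0,0,-2,0,0,0,-1],[0,0,-3,0,0,0,-1],[0,0,-3,0,0,0,-1],[0,0,-3,0,0,0,-1]]'
python3 - <<'E'
from h import *
st();w=r.camera('wrist');save(w,'w4.png',None,1.5);s=r.camera('scene');save(s,'s4.png',(280,150,480,384),3)
E
```

```text
time: 7.92
ee_pos: [0.5311, 0.3263, 0.0287]
eef_rot: [1.0, 0.021, 0.0, -0.002]
ft_force: [0.3, 0.2, 1.9]
width: 0.0093
time: 8.55
ee_pos: [0.531, 0.3258, 0.151]
eef_rot: [1.0, 0.021, 0.001, -0.002]
ft_force: [1.6, 0.2, -0.2]
width: 0.0088
t 8.55 p [0.531  0.3258 0.151 ] R x,z [0.9991 0.042  0.0013] [ 0.0011  0.0044 -1.    ] w 0.0088 F [ 1.6  0.2 -0.2]
```

View pics/w4.png

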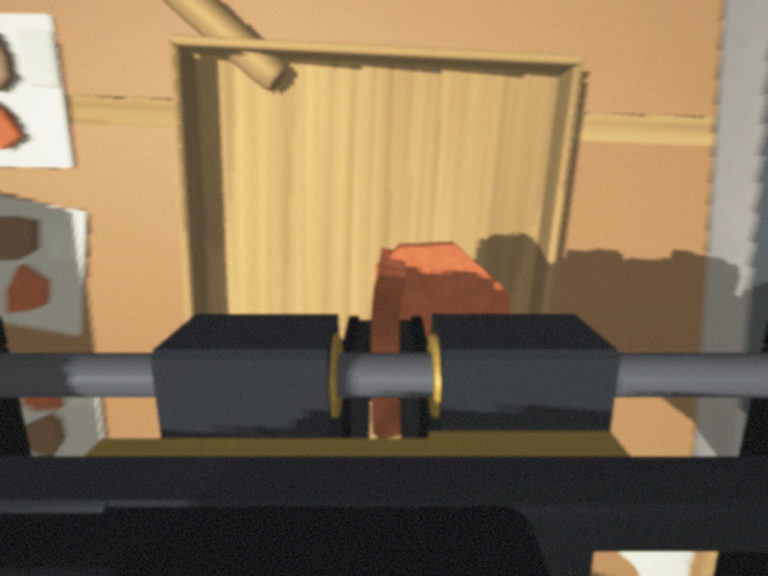

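View pics/s4.png

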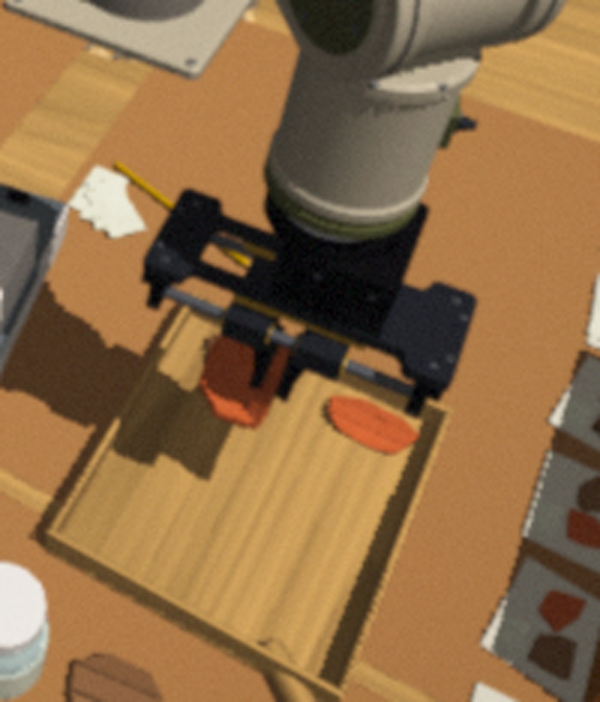

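The sherd is held by its stub (width 8.8 mm) and clear of the tray. I'll turn it about 90° so the gripper body clears the pins when it is in the well.

```bash
python3 -m jog '[[0,0,-3,0,0,0,-1],[0,0,-3,0,0,0,-1],[0,0,-3,0,0,0,-1]]'
python3 - <<'E'
from h import *
st();print(r.read_state()['joint_positions'])
plan([.553,-.001,.24],down(1.713),18)
E
```

```text
time: 9.02
ee_pos: [0.5306, 0.3251, 0.2393]
eef_rot: [1.0, 0.021, -0.0, -0.002]
ft_force: [0.3, 0.7, -0.7]
width: 0.0087
t 9.03 p [0.5306 0.3251 0.2393] R x,z [ 0.9991  0.042  -0.0001] [-0.0002  0.0036 -1.    ] w 0.0087 F [ 0.3  0.7 -0.7]
[ 0.0244  0.4563 -0.88    1.4262  0.3479  1.4192 -2.3848]
18 rows of [-1.41, 1.48, -0.01] [-0.0002, -0.0002, -0.0928] |shift| 2.05 turn 0.093
```

```bash
python3 -m jog '[[-1.41,1.48,0,0,0,-0.0928,-1],[-1.41,1.48,0,0,0,-0.0928,-1],[-1.41,1.48,0,0,0,-0.0928,-1],[-1.41,1.48,0,0,0,-0.0928,-1],[-1.41,1.48,0,0,0,-0.0928,-1],[-1.41,1.48,0,0,0,-0.0928,-1],[-1.41,1.48,0,0,0,-0.0928,-1],[-1.41,1.48,0,0,0,-0.0928,-1],[-1.41,1.48,0,0,0,-0.0928,-1],[-1.41,1.48,0,0,0,-0.0928,-1],[-1.41,1.48,0,0,0,-0.0928,-1],[-1.41,1.48,0,0,0,-0.0928,-1],[-1.41,1.48,0,0,0,-0.0928,-1],[-1.41,1.48,0,0,0,-0.0928,-1],[-1.41,1.48,0,0,0,-0.0928,-1],[-1.41,1.48,0,0,0,-0.0928,-1],[-1.41,1.48,0,0,0,-0.0928,-1],[-1.41,1.48,0,0,0,-0.0928,-1],[0,0,0,0,0,0,-1]]'
python3 - <<'E'
from h import *
st();print(r.read_state()['joint_positions'])
plan([.553,-.001,.115],down(1.713),5)
w=r.camera('wrist');save(w,'w5.png',None,1.5);np.save('w5.npy',w['camera_from_world'])
E
```

```text
time: 11.4
ee_pos: [0.5538, -0.0017, 0.2367]
eef_rot: [0.656, 0.755, 0.002, -0.002]
ft_force: [-0.7, 0.8, -2.4]
width: 0.0091
t 11.4 p [ 0.5538 -0.0017  0.2367] R x,z [-0.1392  0.9902  0.0047] [-0.0007  0.0047 -1.    ] w 0.0091 F [-0.7  0.8 -2.4]
[ 0.7715  0.3283 -1.0235  1.6067  0.2802  1.3671 -0.1456]
5 rows of [0.01, -0.01, 2.43] [-0.0, -0.0009, -0.0005] |shift| 2.43 turn 0.001
```

View pics/w5.png

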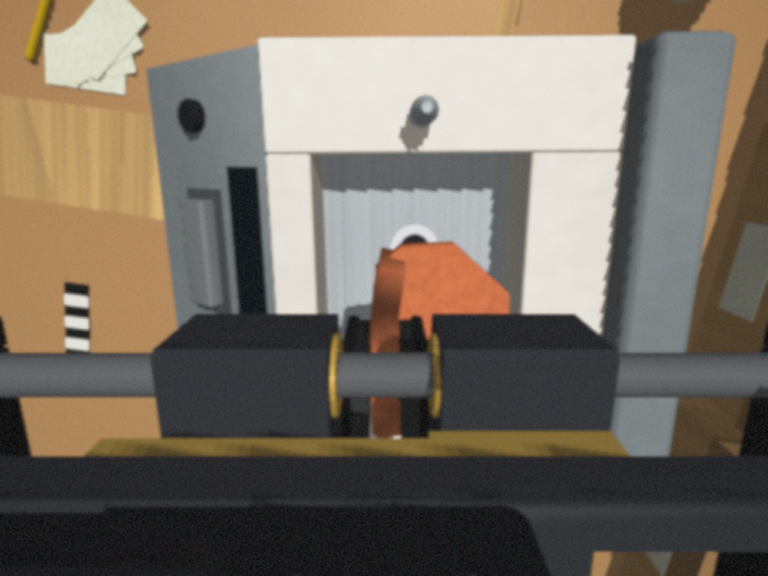

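Run:
```python
from h import *
w=r.camera('wrist');save(w,'w5c.png',(170,10,430,230),3)
R=Rn.from_euler('z',.1426);X=R.apply(np.array([[0,0,75],[0,82,160],[-60,62,125],[60,62,125],[0,10,75]])/1000)+[.5739,.004,0]
print(((proj(w,X)-[170,10])*3).round(0).tolist())
```

```text
[[318.0, 478.0], [345.0, 205.0], [112.0, 293.0], [552.0, 292.0], [318.0, 449.0]]
```

View pics/w5c.png

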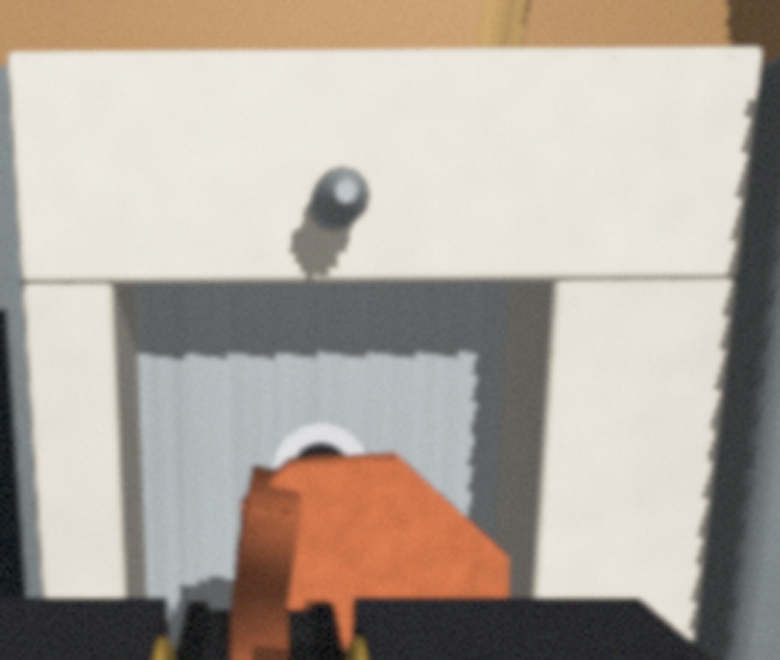

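```bash
cat > joint.py <<'E'
from h import *
from scipy.optimize import least_squares
import json
w=r.camera('wrist');K=(w['fx'],w['fy'],w['cx'],w['cy'])
C=lambda o,l,t,k: np.c_[(o[:,0]+.5)/k-.5+l,(o[:,1]+.5)/k-.5+t]
A=np.array
V=[(np.load('w2.npy'),C(A([[290,135],[553,135],[540,384],[300,384],[418,259],[239,270],[604,266.]]),100,20,2.5),
   A([[60,62,125],[60,-62,125],[-60,-62,125],[-60,62,125],[0,0,75],[0,82,160],[0,-82,160]])/1000),
   (np.load('w5.npy'),C(A([[113,283],[553,281],[345,190],[320,445.]]),170,10,3),
   A([[-60,62,125],[60,62,125],[0,82,160],[0,10,75]])/1000)]
def pj(T,X,b):
    c=X@T[:3,:3].T+T[:3,3];c=Rn.from_rotvec(b[3:]).apply(c)+b[:3]
    return np.c_[K[0]*c[:,0]/c[:,2]+K[2],K[1]*c[:,1]/c[:,2]+K[3]]
def f(q):
    R=Rn.from_euler('z',q[2]);e=[]
    for T,px,X in V: e.append((pj(T,R.apply(X)+[q[0],q[1],0],q[3:])-px).ravel())
    return np.r_[np.concatenate(e)/.7,q[3:6]/.0015,q[6:]/.004]
s=least_squares(f,[.574,.004,.1426]+[0]*6,loss='soft_l1')
print('analyser',s.x[:3],'bias mm',s.x[3:6]*1000,'rot',s.x[6:])
print((f(s.x)[:-6]*.7).reshape(-1,2).round(1).tolist())
json.dump(s.x.tolist(),open('joint.json','w'))
J=np.linalg.inv(s.jac.T@s.jac);print('sd mm',1000*np.sqrt(np.diag(J))[:3])
E
python3 joint.py
```

```text
analyser [0.5746 0.0061 0.1449] bias mm [-0.3966 -0.5826  1.0573] rot [-0.0017  0.0001  0.0002]
[[-0.4, 0.1], [0.0, -0.4], [0.7, -0.1], [-1.0, 0.2], [-0.2, -0.3], [-0.1, 0.0], [1.2, 1.1], [0.0, 0.0], [-0.1, -0.2], [0.2, 0.8], [-0.1, -1.4]]
sd mm [0.4713 0.4673 5.5193]
```

Run:
```python
from h import *
w=r.camera('wrist');P,Q,s=cur()
for u,v in[(395,455),(508,560)]:
    X=onz(w,(u+.5)/3-.5+170,(v+.5)/3-.5+10,P[2]-.0137);print(Q.inv().apply(X-P))
plan([.5538,.0012,.112],down(1.715),6)
```

```text
[0.0366 0.025  0.0139]
[0.017  0.0464 0.0138]
6 rows of [0.01, 0.01, 2.09] [0.0001, -0.0006, -0.0005] |shift| 2.09 turn 0.001
```

```bash
python3 -m jog '[[0,0,2.09,0,0,0,-1],[0,0,2.09,0,0,0,-1],[0,0,2.09,0,0,0,-1],[0,0,2.09,0,0,0,-1],[0,0,2.09,0,0,0,-1],[0,0,2.0,0,0,0,-1],[0,0,0.6,0,0,0,-1],[0,0,0.4,0,0,0,-1],[0,0,0,0,0,0,-1]]'
python3 - <<'E'
from h import *
st()
w=r.camera('wrist');save(w,'w6.png',(170,10,430,290),2.5)
E
```

```text
time: 12.72
ee_pos: [0.5539, -0.0001, 0.103]
eef_rot: [0.655, 0.755, 0.002, -0.001]
ft_force: [0.1, -0.4, -1.3]
width: 0.0083
t 12.72 p [ 0.5539 -0.0001  0.103 ] R x,z [-0.1409  0.99    0.0038] [ 0.0006  0.004  -1.    ] w 0.0083 F [ 0.1 -0.4 -1.3]
```

View pics/w6.png

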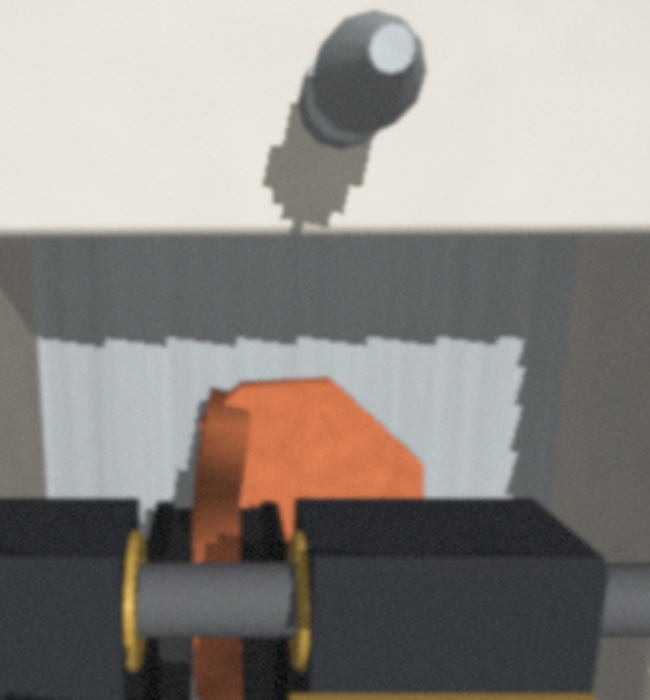

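```bash
python3 -m jog '[[0,0,0.2,0,0,0,-1],[0,0,0.15,0,0,0,-1],[0,0,0,0,0,0,-1]]';python3 -m jog '[[0,0,0.1,0,0,0,-1],[0,0,0.1,0,0,0,-1],[0,0,0,0,0,0,-1]]'
```

```text
time: 13.15
ee_pos: [0.5536, -0.0001, 0.0991]
eef_rot: [0.655, 0.755, 0.001, -0.001]
ft_force: [0.6, 0.2, -1.7]
width: 0.0086
time: 13.52
ee_pos: [0.5537, -0.0001, 0.0986]
eef_rot: [0.655, 0.755, 0.001, -0.001]
ft_force: [-8.3, -1.8, 16.2]
width: 0.009
```

```bash
python3 -m jog '[[0,0,-0.1,0,0,0,-1],[0,0,0,0,0,0,-0.5],[0,0,0,0,0,0,-0.5],[0,0,0,0,0,0,-0.5]]';python3 -m jog '[[0,0,-1.5,0,0,0,-0.5],[0,0,-3,0,0,0,-0.5],[0,0,-3,0,0,0,-0.5],[0,0,-3,0,0,0,-0.5],[0,0,-3,0,0,0,-0.5]]'
python3 - <<'E'
from h import *
st()
w=r.camera('wrist');save(w,'w7.png',(170,10,430,290),2.5);np.save('w7.npy',w['camera_from_world'])
t=r.camera('scene');save(t,'s7.png',(130,170,310,340),4)
E
```

```text
time: 14.02
ee_pos: [0.5536, -0.0001, 0.0981]
eef_rot: [0.655, 0.755, 0.002, -0.001]
ft_force: [-0.1, -0.3, -0.1]
width: 0.021
time: 14.65
ee_pos: [0.5536, -0.0004, 0.2353]
eef_rot: [0.655, 0.755, 0.002, -0.001]
ft_force: [-0.6, 0.3, 0.4]
width: 0.0218
t 14.65 p [ 0.5536 -0.0004  0.2353] R x,z [-0.1413  0.99    0.0037] [ 0.0011  0.0039 -1.    ] w 0.0218 F [-0.6  0.3  0.4]
```

View pics/w7.png

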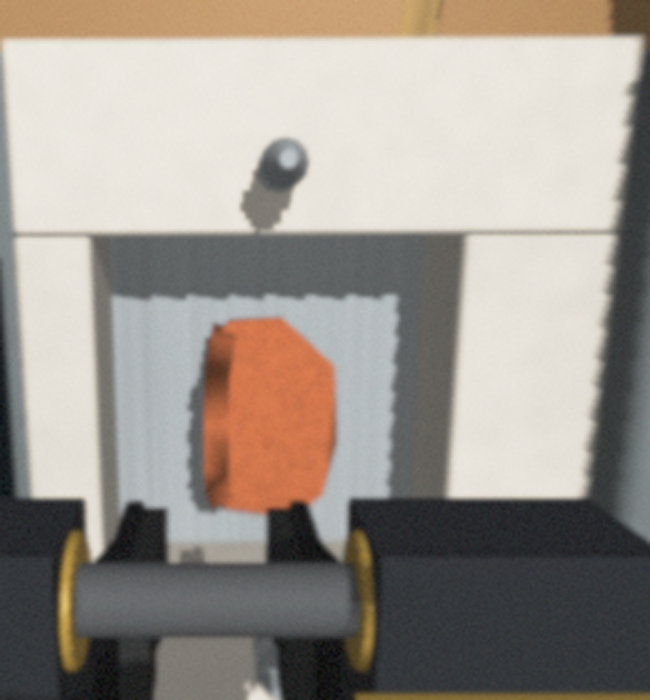

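View pics/s7.png

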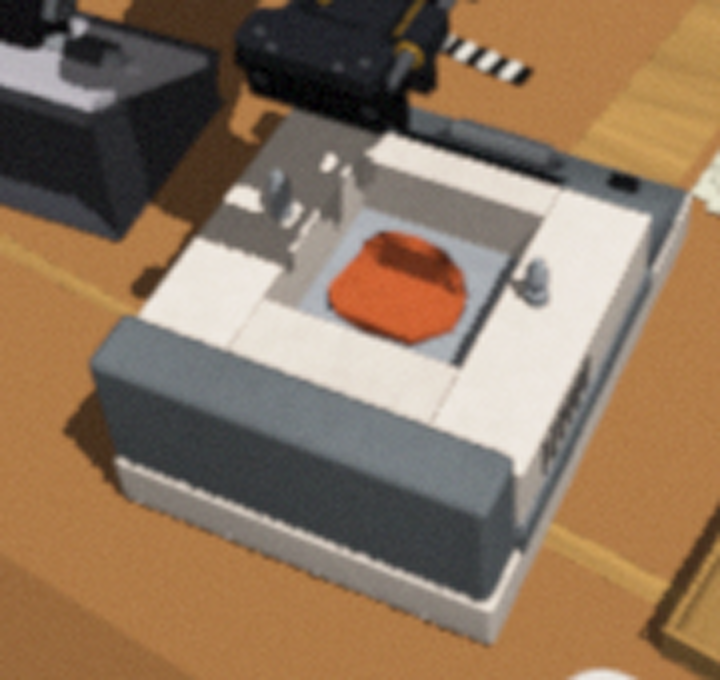

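Run:
```python
from h import *
w=r.camera('wrist');R=Rn.from_euler('z',.145)
for n,u,v,z in [('+y end',260,320,.085),('-y end',265,512,.085),('+x edge',334,400,.085),('-x wall',204,430,.11)]:
    X=onz(w,(u+.5)/2.5-.5+170,(v+.5)/2.5-.5+10,z);print(n,R.inv().apply(X-[.5746,.0061,0]))
Rl=Rn.from_euler('z',.1711)*Rn.from_euler('y',-np.pi/6)
g=np.array([.507,-.3524,.1117])
plan([.50,-.17,.30],down(.6),12)
```

```text
+y end [-0.0013  0.0312  0.085 ]
-y end [ 0.0016 -0.0474  0.085 ]
+x edge [ 0.0284 -0.0005  0.085 ]
-x wall [-0.023  -0.0062  0.11  ]
12 rows of [-1.56, 0.09, -0.54] [0.0002, -0.0004, 0.0927] |shift| 1.65 turn 0.093
```

```bash
cat >> h.py <<'E'
import json,os
B=np.eye(4)
if os.path.exists('joint.json'):
    _q=np.array(json.load(open('joint.json')));B[:3,:3]=Rn.from_rotvec(_q[6:9]).as_matrix();B[:3,3]=_q[3:6]
def fix(p):
    p=dict(p);p['camera_from_world']=B@np.array(p['camera_from_world']);return p
E
python3 - <<'E'
from h import *
w=r.camera('wrist');R=Rn.from_euler('z',.145)
w2=fix(w)
for n,u,v,z in [('+y end',260,320,.085),('-y end',265,512,.085),('+x edge',334,400,.085),('-x wall',204,430,.11),('pin',287,156,.16),('well',280,234,.125)]:
    f=((u+.5)/2.5-.5+170,(v+.5)/2.5-.5+10)
    print(n,R.inv().apply(onz(w,*f,z)-[.5746,.0061,0]),R.inv().apply(onz(w2,*f,z)-[.5746,.0061,0]))
w3=dict(w);w3['camera_from_world']=np.load('w3.npy')
for n,u,v in [('top',375,168),('bot',425,522)]:
    f=((u+.5)/5-.5+180,(v+.5)/5-.5+100);print(n,onz(w3,*f,.015),onz(fix(w3),*f,.015))
t=r.camera('top');save(t,'t7.png',(205,90,315,225),5)
E
```

```text
+y end [-0.0024  0.0312  0.085 ] [-0.002   0.0313  0.085 ]
-y end [ 0.0004 -0.0469  0.085 ] [ 0.0008 -0.047   0.085 ]
+x edge [ 0.0271 -0.0003  0.085 ] [ 0.0276 -0.0003  0.085 ]
-x wall [-0.0239 -0.0059  0.11  ] [-0.0236 -0.006   0.11  ]
pin [0.0001 0.084  0.16  ] [0.0005 0.0842 0.16  ]
well [0.0014 0.0632 0.125 ] [0.0019 0.0633 0.125 ]
top [0.5708 0.3038 0.015 ] [0.5709 0.3035 0.015 ]
bot [0.4917 0.2924 0.015 ] [0.4917 0.292  0.015 ]
```

View pics/t7.png

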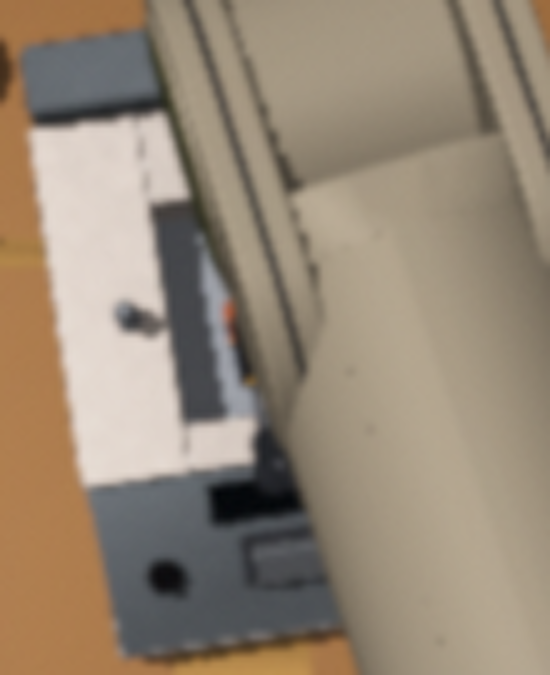

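```bash
cat > fl2.py <<'E'
from h import *
from scipy.optimize import least_squares
def fit(w,obs,X,q0):
    w=fix(w)
    pose=lambda q:(q[:3],Rn.from_euler('z',q[3])*Rn.from_euler('y',-q[4])*Rn.from_euler('x',q[5]))
    def f(q):
        P,R=pose(q);return np.r_[(proj(w,R.apply(X)+P)-obs).ravel(),(q[4]-np.pi/6)*300,q[5]*300]
    s=least_squares(f,q0,loss='soft_l1');return s.x,f(s.x)[:-2].reshape(-1,2),pose(s.x)
E
python3 - <<'E'
from fl2 import *
w=r.camera('wrist');w['camera_from_world']=np.load('w1.npy')
obs=np.array([[32,74],[755,59],[88,333],[712,320],[478,290],[475,471],[344,471]],float)
X=np.array([[75,100,8],[75,-100,8],[0,90,8],[0,-92,8],[25,-18,60],[-25,-18,60],[-25,18,60]])/1000
px=np.c_[(obs[:,0]+.5)/4-.5+170,(obs[:,1]+.5)/4-.5+105]
q,e,(P,R)=fit(w,px,X,[.53,-.33,.1,.15,.52,0]);print(q,e.round(1).tolist())
Pg=P+R.apply([0,0,.157]);Rt=R*Rn.from_euler('x',np.pi)
print('pre',Pg,'grasp',P+R.apply([0,0,.037]))
plan(Pg,Rt,17)
p,Q,s=cur();print('mid path end ok', s['joint_positions'])
E
```

```text
[ 0.5303 -0.3467  0.076   0.1748  0.524  -0.0002] [[0.4, -0.2], [-0.3, 0.0], [0.1, 0.2], [-0.3, 0.2], [0.4, -2.1], [0.8, 0.1], [-1.5, 0.9]]
pre [ 0.453  -0.3603  0.212 ] grasp [ 0.5121 -0.3499  0.1081]
17 rows of [-2.3, 0.72, -0.4] [-0.0238, 0.0243, 0.0881] |shift| 2.45 turn 0.094
mid path end ok [ 0.771   0.3302 -1.0248  1.6139  0.2834  1.3598 -0.1482]
```

Run:
```python
from h import *
p,Q,s=cur();t=np.array([-2.3,.72,-.4])/100;w=np.array([-.0238,.0243,.0881])
for k in range(17):
    p=p+Q.apply(t);Q=Q*Rn.from_rotvec(w)
    if k%2==0: print(p,Q.apply([0,0,1]))
```

```text
[ 0.5636 -0.0225  0.2367] [ 0.0207  0.0303 -0.9993]
[ 0.5782 -0.0686  0.2432] [ 0.0698  0.077  -0.9946]
[ 0.5842 -0.1169  0.2475] [ 0.126   0.114  -0.9855]
[ 0.5815 -0.1656  0.2492] [ 0.1874  0.14   -0.9723]
[ 0.5703 -0.2131  0.248 ] [ 0.2517  0.1541 -0.9555]
[ 0.5511 -0.2577  0.2437] [ 0.3166  0.1557 -0.9357]
[ 0.5246 -0.298   0.2361] [ 0.38    0.1448 -0.9136]
[ 0.4918 -0.3325  0.2253] [ 0.4394  0.1219 -0.89  ]
[ 0.4541 -0.3601  0.2114] [ 0.4928  0.0876 -0.8657]
```

```bash
python3 -m jog '[[-2.3,0.72,-0.4,-0.0238,0.0243,0.0881,1],[-2.3,0.72,-0.4,-0.0238,0.0243,0.0881,1],[-2.3,0.72,-0.4,-0.0238,0.0243,0.0881,1],[-2.3,0.72,-0.4,-0.0238,0.0243,0.0881,1],[-2.3,0.72,-0.4,-0.0238,0.0243,0.0881,1],[-2.3,0.72,-0.4,-0.0238,0.0243,0.0881,1],[-2.3,0.72,-0.4,-0.0238,0.0243,0.0881,1],[-2.3,0.72,-0.4,-0.0238,0.0243,0.0881,1],[-2.3,0.72,-0.4,-0.0238,0.0243,0.0881,1],[-2.3,0.72,-0.4,-0.0238,0.0243,0.0881,1],[-2.3,0.72,-0.4,-0.0238,0.0243,0.0881,1],[-2.3,0.72,-0.4,-0.0238,0.0243,0.0881,1],[-2.3,0.72,-0.4,-0.0238,0.0243,0.0881,1],[-2.3,0.72,-0.4,-0.0238,0.0243,0.0881,1],[-2.3,0.72,-0.4,-0.0238,0.0243,0.0881,1],[-2.3,0.72,-0.4,-0.0238,0.0243,0.0881,1],[-2.3,0.72,-0.4,-0.0238,0.0243,0.0881,1],[0,0,0,0,0,0,1]]'
python3 - <<'E'
from h import *
st();print(r.read_state()['joint_positions'])
w=r.camera('wrist');save(w,'w8.png',(150,80,390,240),3.3);np.save('w8.npy',w['camera_from_world'])
t=r.camera('top');save(t,'t8.png',(205,90,315,190),7)
E
```

```text
time: 17.2
ee_pos: [0.4513, -0.3633, 0.2108]
eef_rot: [0.963, 0.08, 0.258, -0.022]
ft_force: [0.3, -0.2, -0.1]
width: 0.087
t 17.2 p [ 0.4513 -0.3633  0.2108] R x,z [0.8538 0.1426 0.5007] [ 0.4935  0.0843 -0.8656] w 0.087 F [ 0.3 -0.2 -0.1]
[ 1.5454  0.1341 -0.7341  1.8811 -0.4418  0.9115 -0.3462]
```

View pics/w8.png

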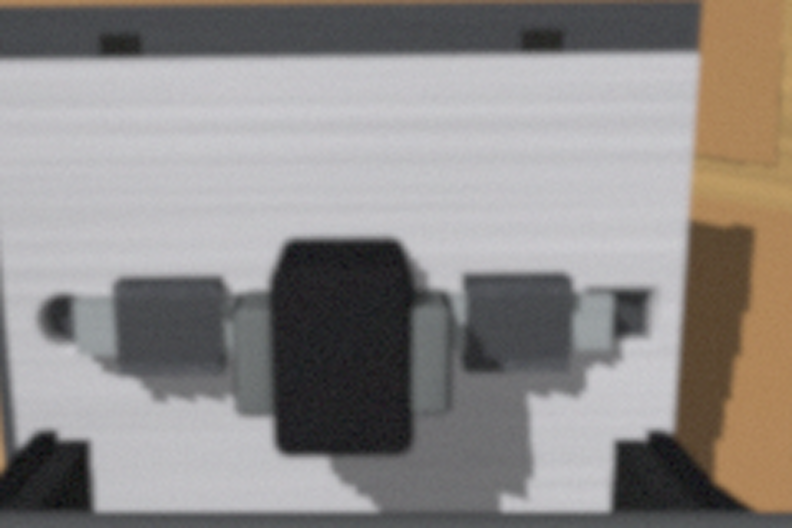

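View pics/t8.png

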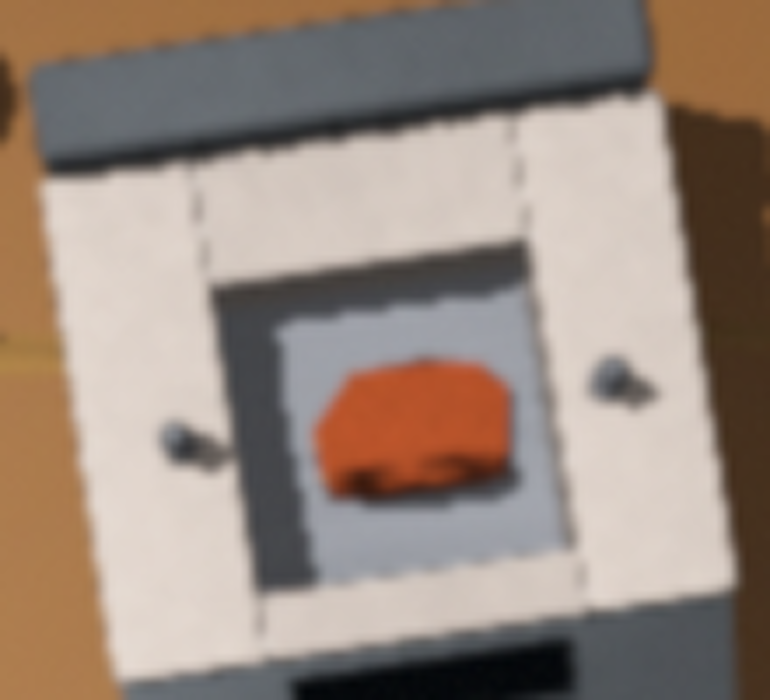

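Run:
```python
from fl2 import *
w=r.camera('wrist');T8=np.load('w8.npy');print('noise',np.abs(np.array(w['camera_from_world'])-T8).max())
w['camera_from_world']=T8
obs=np.array([[700,52],[40,318],[655,312],[273,280],[412,275],[274,454],[412,454]],float)
X=np.array([[75,-100,8],[0,90,8],[0,-92,8],[25,18,60],[25,-18,60],[-25,18,60],[-25,-18,60]])/1000
px=np.c_[(obs[:,0]+.5)/3.3-.5+150,(obs[:,1]+.5)/3.3-.5+80]
q,e,(P,R)=fit(w,px,X,[.53,-.33,.1,.15,.52,0]);print(q,e.round(1).tolist())
print('grasp',P+R.apply([0,0,.038]))
plan(P+R.apply([0,0,.038]),R*Rn.from_euler('x',np.pi),8)
```

```text
noise 0.00675861219227733
[ 0.5284 -0.3493  0.0755  0.1734  0.5246 -0.0004] [[-0.4, 0.2], [0.6, 0.1], [-0.7, 0.6], [-1.4, -4.9], [1.3, -3.7], [-0.1, 1.0], [0.8, 0.7]]
grasp [ 0.5096 -0.3526  0.1084]
8 rows of [-0.05, 0.02, 1.47] [-0.0001, -0.0001, 0.0002] |shift| 1.47 turn 0.0
```

```bash
python3 -m jog '[[0,0,1.8,0,0,0,1],[0,0,1.8,0,0,0,1],[0,0,1.8,0,0,0,1],[0,0,1.8,0,0,0,1],[-0.2,0.1,1.8,0,0,0,1],[-0.2,0.1,1.5,0,0,0,1],[0,0,1.2,0,0,0,1],[0,0,0,0,0,0,1]]'
python3 - <<'E'
from h import *
st()
w=r.camera('wrist');save(w,'w9.png',None,1.5)
E
```

```text
time: 18.35
ee_pos: [0.5094, -0.3517, 0.1079]
eef_rot: [0.962, 0.085, 0.258, -0.024]
ft_force: [-0.6, 0.3, 0.1]
width: 0.0873
t 18.35 p [ 0.5094 -0.3517  0.1079] R x,z [0.8521 0.1509 0.5011] [ 0.4931  0.0892 -0.8654] w 0.0873 F [-0.6  0.3  0.1]
```

View pics/w9.png

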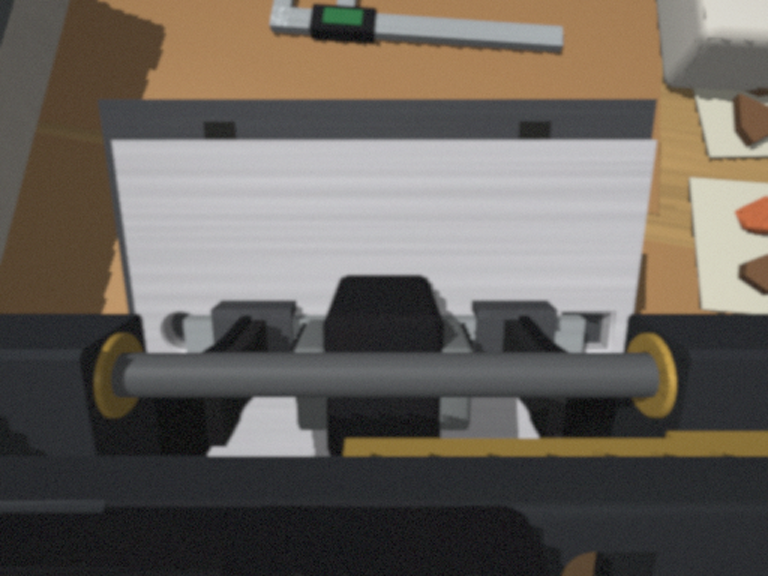

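The fingers straddle the handle, centred (handle middle at display column 384, plate edge level). Closing now.

```bash
python3 -m jog '[[0,0,0,0,0,0,-1],[0,0,0,0,0,0,-1],[0,0,0,0,0,0,-1],[0,0,0,0,0,0,-1],[0,0,0,0,0,0,-1]]' 45
python3 - <<'E'
from h import *
st()
w=r.camera('wrist');save(w,'w10.png',None,1.5)
E
```

```text
time: 19.02
ee_pos: [0.509, -0.3522, 0.1085]
eef_rot: [0.962, 0.085, 0.258, -0.023]
ft_force: [-1.8, 1.3, 1.2]
width: 0.045
t 19.02 p [ 0.509  -0.3522  0.1085] R x,z [0.8522 0.1508 0.501 ] [ 0.4933  0.0879 -0.8654] w 0.045 F [-1.8  1.3  1.2]
```

View pics/w10.png

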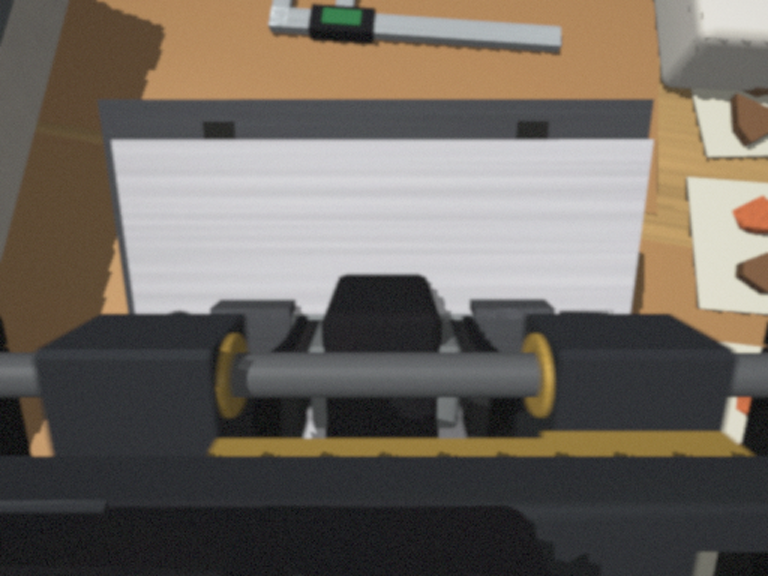

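```bash
python3 -m jog '[[0,0,0,0,0,0,-1],[0,0,0,0,0,0,-1],[0,0,0,0,0,0,-1]]' 50
```

```text
time: 19.45
ee_pos: [0.5088, -0.3516, 0.1086]
eef_rot: [0.962, 0.085, 0.258, -0.024]
ft_force: [-9.1, 5.2, 10.2]
width: 0.038
```

```bash
python3 -m jog '[[0,0,-0.5,0,0,0,-1],[0,0,-1.5,0,0,0,-1],[0,0,-2.5,0,0,0,-1],[0,0,-3,0,0,0,-1],[0,0,-3,0,0,0,-1],[0,0,0,0,0,0,-1]]'
python3 - <<'E'
from h import *
st()
w=r.camera('wrist');save(w,'w11.png',None,1.5);np.save('w11.npy',w['camera_from_world'])
s=r.camera('scene');save(s,'s11.png',(60,60,280,260),3.3)
E
```

```text
time: 20.2
ee_pos: [0.4561, -0.3631, 0.2002]
eef_rot: [0.962, 0.084, 0.258, -0.021]
ft_force: [0.3, 0.0, -8.4]
width: 0.0381
t 20.2 p [ 0.4561 -0.3631  0.2002] R x,z [0.8527 0.15   0.5004] [ 0.4933  0.084  -0.8658] w 0.0381 F [ 0.3  0.  -8.4]
```

View pics/w11.png

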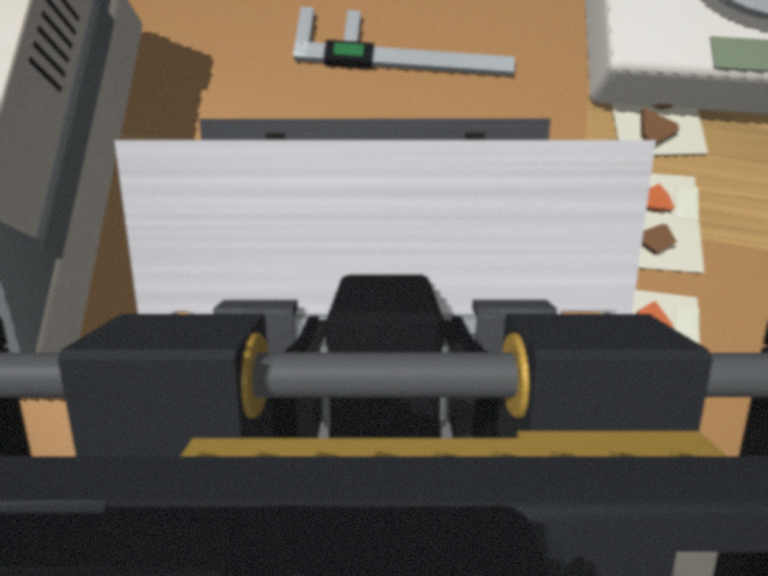

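View pics/s11.png

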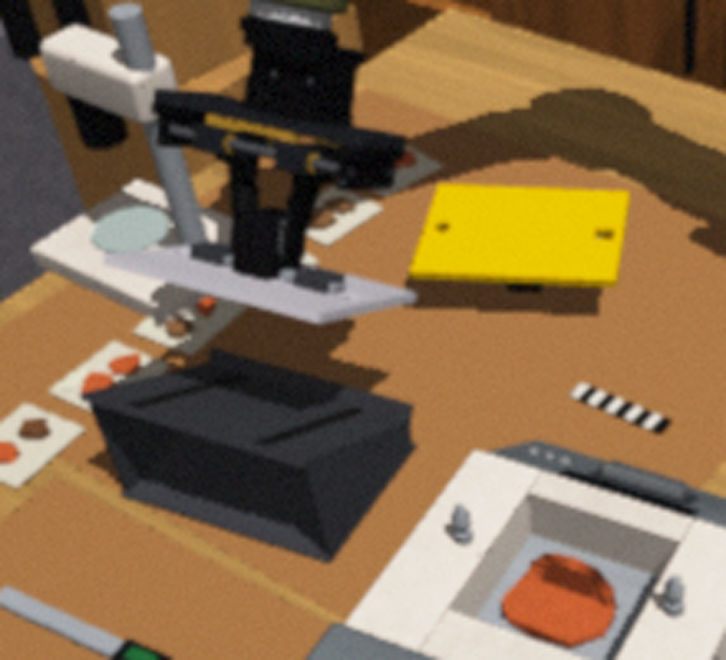

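Run:
```python
from h import *
w=r.camera('wrist');P,Q,s=cur()
for wn,ww in(('raw',w),('fix',fix(w))):
  for u,v in[(117,140),(655,140)]:
    u=(u+.5)/1.5-.5;v=(v+.5)/1.5-.5
    o,d=ray(ww,u,v);o=Q.inv().apply(o-P);d=Q.inv().apply(d);print(wn,o+d*(.030-o[2])/d[2])
R=Rn.from_euler('z',.145)
plan(R.apply([-.12,0,0])+[.5746,.0061,.25],down(.145),13)
```

```text
raw [ 0.0739 -0.0978  0.03  ]
raw [0.074 0.102 0.03 ]
fix [ 0.0739 -0.0981  0.03  ]
fix [0.074  0.1031 0.03  ]
13 rows of [0.52, -2.66, -0.26] [-0.0008, -0.0403, 0.0023] |shift| 2.72 turn 0.04
```

```bash
python3 -m jog '[[0.52,-2.66,-0.26,0,-0.0403,0.0023,-1],[0.52,-2.66,-0.26,0,-0.0403,0.0023,-1],[0.52,-2.66,-0.26,0,-0.0403,0.0023,-1],[0.52,-2.66,-0.26,0,-0.0403,0.0023,-1],[0.52,-2.66,-0.26,0,-0.0403,0.0023,-1],[0.52,-2.66,-0.26,0,-0.0403,0.0023,-1],[0.52,-2.66,-0.26,0,-0.0403,0.0023,-1],[0.52,-2.66,-0.26,0,-0.0403,0.0023,-1],[0.52,-2.66,-0.26,0,-0.0403,0.0023,-1],[0.52,-2.66,-0.26,0,-0.0403,0.0023,-1],[0.52,-2.66,-0.26,0,-0.0403,0.0023,-1],[0.52,-2.66,-0.26,0,-0.0403,0.0023,-1],[0.52,-2.66,-0.26,0,-0.0403,0.0023,-1],[0,0,0,0,0,0,-1],[0,0,0,0,0,0,-1]]'
python3 - <<'E'
from h import *
st();print(r.read_state()['joint_positions'])
w=r.camera('wrist');save(w,'w12.png',None,1.5);np.save('w12.npy',w['camera_from_world']);save(w,'w12c.png',(60,0,460,120),2)
E
```

```text
time: 22.22
ee_pos: [0.4553, -0.0116, 0.2511]
eef_rot: [0.997, 0.074, -0.0, -0.005]
ft_force: [0.5, -0.7, -7.0]
width: 0.038
t 22.23 p [ 0.4553 -0.0116  0.2511] R x,z [0.9891 0.147  0.0006] [-0.0007  0.0094 -1.    ] w 0.038 F [ 0.5 -0.7 -7. ]
[ 1.2691 -0.0036 -1.2993  1.8084 -0.0132  1.3346 -1.4503]
```

View pics/w12.png

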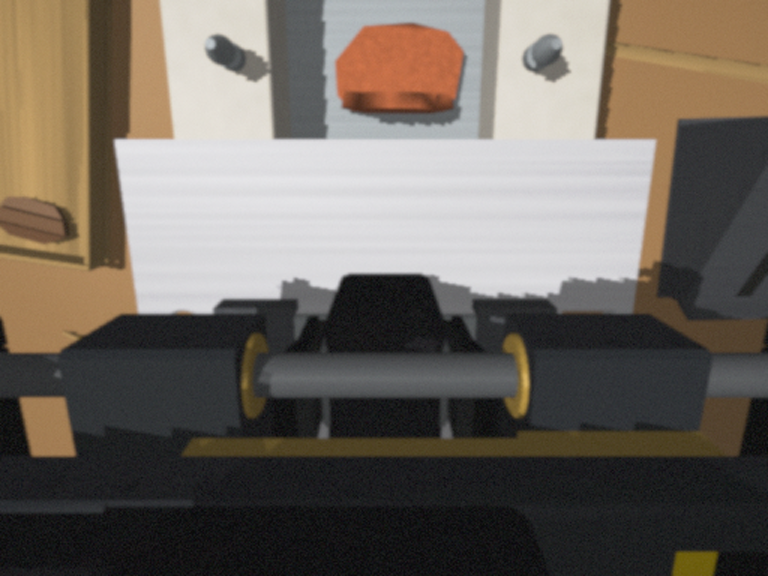

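View pics/w12c.png

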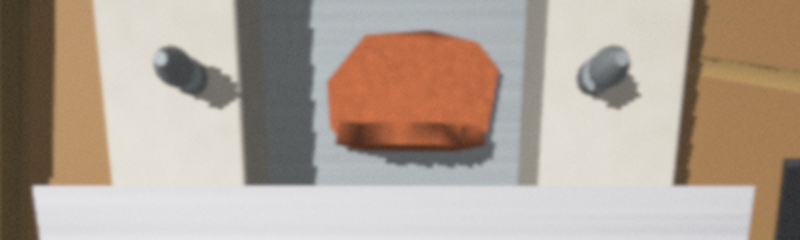

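Run:
```python
from h import *
w=r.camera('wrist');w['camera_from_world']=np.load('w12.npy');P,Q,s=cur();st()
F=lambda u,v:((u+.5)/2-.5+60,(v+.5)/2-.5)
for nm,ww in(('raw',w),('fix',fix(w))):
    T=lambda X:Q.inv().apply(X-P)
    pa=onz(ww,*F(162,56),.16);pb=onz(ww,*F(621,59),.16)
    L=[onz(ww,*F(u,186),P[2]-.030) for u in(33,755)]
    print(nm,'pins tool',T(pa),T(pb),'lid',T(L[0]),T(L[1]),'pin dist',np.linalg.norm(pa-pb))
    m=(pa+pb)/2;c=(L[0]+L[1])/2-Q.apply([.075,0,0])
    vy=(pa-pb);ly=L[0]-L[1]
    print('  pins mid',m,'lid ctr',c,'delta',(m-c)[:2],'yaw pins',np.arctan2(-vy[0],vy[1]),'yaw lid',np.arctan2(-ly[0],ly[1]))
    print('sherd ctr est', Rn.from_euler('z',-.145).apply((onz(ww,*F(328,85),.085)+onz(ww,*F(498,80),.085))/2-[.5746,.0061,0]), Rn.from_euler('z',-.145).apply(onz(ww,*F(391,60),.16)-[.5746,.0061,0]))
```

```text
t 22.32 p [ 0.4553 -0.0124  0.2513] R x,z [0.9894 0.1452 0.0006] [-0.0006  0.0083 -1.    ] w 0.0382 F [ 0.5  0.  -7.5]
raw pins tool [ 0.1206 -0.0822  0.0921] [0.1196 0.0807 0.0907] lid [ 0.0742 -0.1006  0.0309] [0.0744 0.1003 0.0292] pin dist 0.16294685894022384
  pins mid [0.5739 0.0065 0.16  ] lid ctr [ 0.4546 -0.0121  0.2213] delta [0.1194 0.0186] yaw pins 0.1394272880657639 yaw lid 0.1467536786367794
sherd ctr est [ 0.0046 -0.0089  0.085 ] [-0.0014  0.0005  0.16  ]
fix pins tool [ 0.121  -0.0823  0.0921] [0.12   0.0815 0.0907] lid [ 0.0743 -0.1009  0.0309] [0.0745 0.1013 0.0292] pin dist 0.16378899465867836
  pins mid [0.5744 0.0062 0.16  ] lid ctr [ 0.4547 -0.0124  0.2213] delta [0.1197 0.0187] yaw pins 0.13950918550999433 yaw lid 0.1468672297670829
sherd ctr est [ 0.0051 -0.0093  0.085 ] [-0.001   0.0002  0.16  ]
```

Run:
```python
from h import *
plan([.575,.0067,.212],down(.141),6)
```

```text
6 rows of [2.02, -0.03, 0.66] [-0.0014, -0.0001, 0.0008] |shift| 2.12 turn 0.002
```

```bash
python3 -m jog '[[2.42,-0.04,0.4,-0.0014,0,0.0008,-1],[2.42,-0.04,0.4,-0.0014,0,0.0008,-1],[2.42,-0.04,0.4,-0.0014,0,0.0008,-1],[2.42,-0.04,0.4,-0.0014,0,0.0008,-1],[2.42,-0.04,0.6,-0.0014,0,0.0008,-1],[0,0,1.7,-0.0014,0,0.0008,-1],[0,0,0,0,0,0,-1],[0,0,0,0,0,0,-1]]'
python3 - <<'E'
from h import *
st();st();st()
plan([.575,.0067,.200],down(.141),2)
s=r.camera('scene');save(s,'s13.png',(140,120,330,290),4)
E
```

```text
time: 23.32
ee_pos: [0.5745, 0.0073, 0.2131]
eef_rot: [0.998, 0.071, 0.0, 0.0]
ft_force: [-0.2, -0.1, -7.3]
width: 0.0383
t 23.32 p [0.5745 0.0073 0.2131] R x,z [0.99   0.1407 0.0006] [ 0.0008 -0.0008 -1.    ] w 0.0383 F [-0.2 -0.1 -7.3]
t 23.32 p [0.5745 0.0073 0.2131] R x,z [0.99   0.1407 0.0006] [ 0.0008 -0.0008 -1.    ] w 0.0383 F [-0.2 -0.1 -7.3]
t 23.32 p [0.5745 0.0073 0.2131] R x,z [0.99   0.1407 0.0006] [ 0.0008 -0.0008 -1.    ] w 0.0383 F [-0.2 -0.1 -7.3]
2 rows of [0.02, 0.03, 0.66] [0.0005, -0.0003, 0.0001] |shift| 0.66 turn 0.001
```

View pics/s13.png

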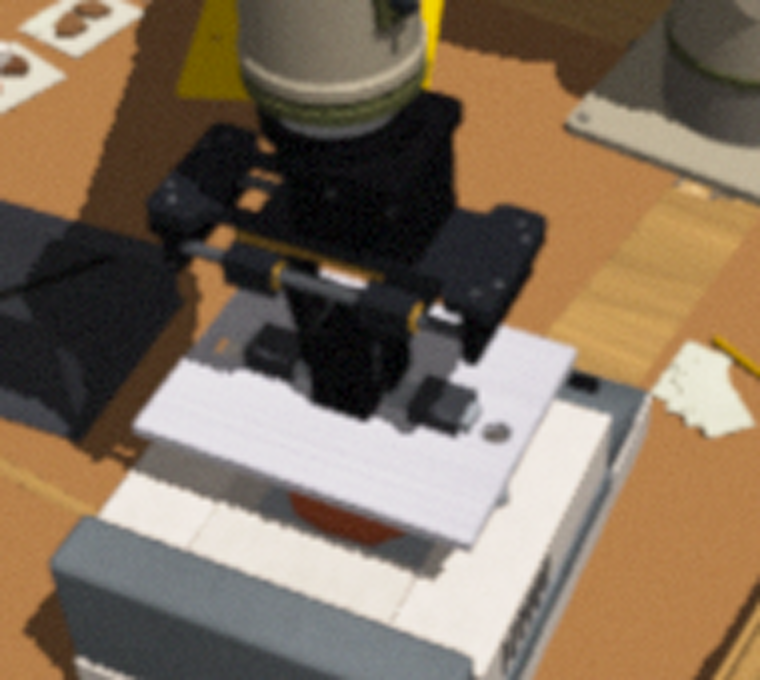

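```bash
python3 -m jog '[[0,0,0.5,0,0,0,-1],[0,0,0.5,0,0,0,-1],[0,0,0.4,0,0,0,-1],[0,0,0,0,0,0,-1]]'; python3 -m jog '[[0,0,0.3,0,0,0,-1],[0,0,0.3,0,0,0,-1],[0,0,0,0,0,0,-1]]';python3 - <<'E'
from h import *
w=r.camera('wrist');save(w,'w14.png',(60,130,460,230),2)
s=r.camera('scene');save(s,'s14.png',(200,200,300,260),7)
E
```

```text
time: 23.88
ee_pos: [0.5748, 0.0078, 0.1985]
eef_rot: [0.997, 0.071, 0.0, 0.0]
ft_force: [0.3, 0.6, -7.9]
width: 0.0384
time: 24.25
ee_pos: [0.5748, 0.0079, 0.1926]
eef_rot: [0.997, 0.071, 0.0, 0.0]
ft_force: [-0.2, -0.3, -7.9]
width: 0.0383
```

View pics/s14.png

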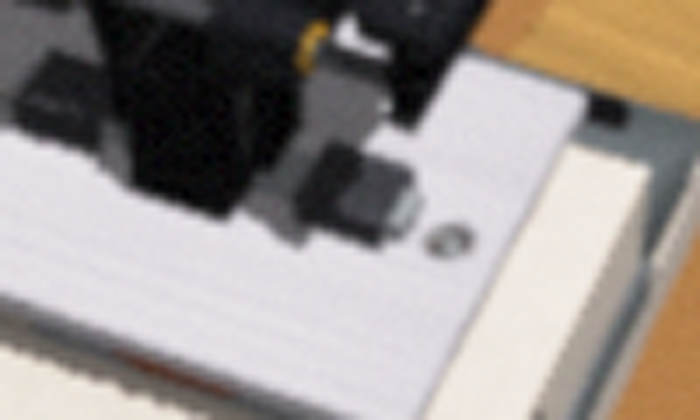

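View pics/w14.png

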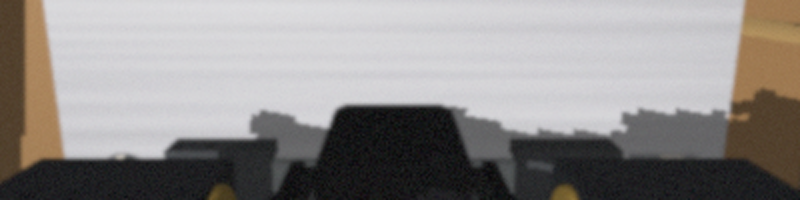

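```bash
python3 -m jog '[[0,0.05,0.3,0,0,0,-1],[0,0,0.3,0,0,0,-1],[0,0,0,0,0,0,-1]]'; python3 -m jog '[[0,0,0.3,0,0,0,-1],[0,0,0.2,0,0,0,-1],[0,0,0,0,0,0,-1]]'
```

```text
time: 24.72
ee_pos: [0.5749, 0.0073, 0.1866]
eef_rot: [0.997, 0.071, 0.0, 0.0]
ft_force: [0.2, 0.0, -7.7]
width: 0.0383
time: 25.1
ee_pos: [0.5749, 0.0075, 0.1817]
eef_rot: [0.997, 0.071, 0.0, 0.0]
ft_force: [0.5, 1.3, -8.3]
width: 0.0382
```

```bash
python3 -m jog '[[0,0,0.3,0,0,0,-1],[0,0,0.3,0,0,0,-1],[0,0,0,0,0,0,-1]]'; python3 -m jog '[[0,0,0.3,0,0,0,-1],[0,0,0.3,0,0,0,-1],[0,0,0.2,0,0,0,-1],[0,0,0,0,0,0,-1]]'
```

```text
time: 25.48
ee_pos: [0.5749, 0.0074, 0.1756]
eef_rot: [0.997, 0.071, 0.0, 0.0]
ft_force: [-0.6, 1.6, -7.9]
width: 0.0384
time: 25.98
ee_pos: [0.575, 0.0074, 0.1677]
eef_rot: [0.997, 0.071, 0.0, 0.0]
ft_force: [-0.5, 0.9, -8.2]
width: 0.0378
```

```bash
python3 -m jog '[[0,0,0.2,0,0,0,-1],[0,0,0.1,0,0,0,-1],[0,0,0,0,0,0,-1]]'; python3 -m jog '[[0,0,0.1,0,0,0,-1],[0,0,0,0,0,0,-1]]'
```

```text
time: 26.35
ee_pos: [0.575, 0.0075, 0.1649]
eef_rot: [0.997, 0.071, 0.0, 0.0]
ft_force: [-1.0, 2.3, -6.8]
width: 0.0379
time: 26.6
ee_pos: [0.5751, 0.0075, 0.1639]
eef_rot: [0.997, 0.071, 0.0, 0.0]
ft_force: [-1.7, 1.4, -6.2]
width: 0.0381
```

```bash
python3 -m jog '[[0,0,0.1,0,0,0,-1],[0,0,0,0,0,0,-1]]'; python3 -m jog '[[0,0,0.1,0,0,0,-1],[0,0,0,0,0,0,-1]]'
```

```text
time: 26.85
ee_pos: [0.5751, 0.0074, 0.1628]
eef_rot: [0.997, 0.071, 0.0, 0.0]
ft_force: [-1.7, 1.7, -6.6]
width: 0.0383
time: 27.1
ee_pos: [0.5751, 0.0074, 0.1624]
eef_rot: [0.997, 0.071, 0.001, 0.0]
ft_force: [-4.9, 2.0, 0.5]
width: 0.038
```

```bash
python3 -m jog '[[0,0,0.1,0,0,0,-1],[0,0,0,0,0,0,-1]]'
python3 - <<'E'
from h import *
w=r.camera('wrist');s=r.camera('scene');save(s,'s15.png',(140,170,310,330),4.4)
E
```

```text
time: 27.35
ee_pos: [0.5752, 0.0075, 0.1623]
eef_rot: [0.997, 0.071, 0.001, 0.001]
ft_force: [-8.1, -0.7, 10.8]
width: 0.0379
```

View pics/s15.png

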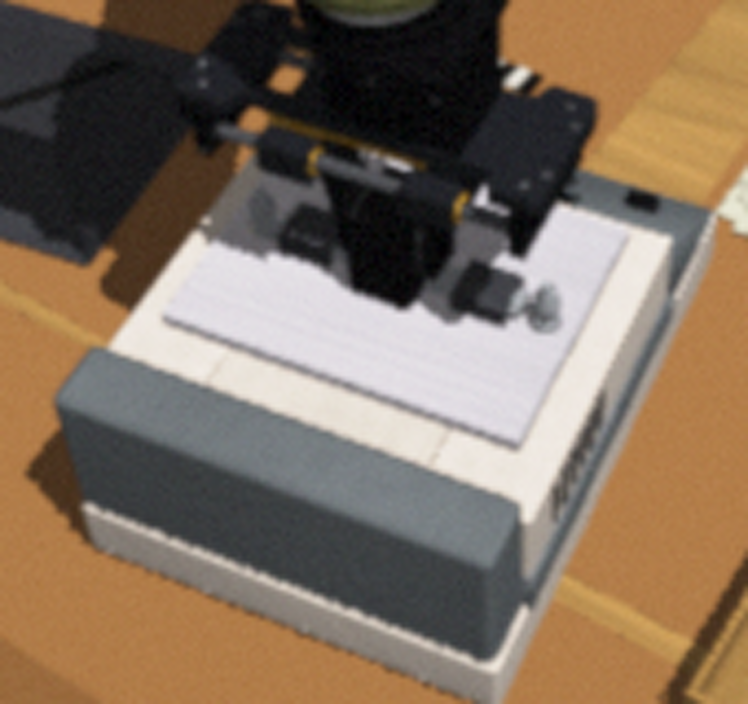

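The lid is flush and both pins come through. I'll release while keeping the slight downward load.

```bash
python3 -m jog '[[0,0,0,0,0,0,0.5],[0,0,0,0,0,0,0.8],[0,0,0,0,0,0,1],[0,0,0,0,0,0,1],[0,0,0,0,0,0,1]]'; python3 -m jog '[[0,0,-1,0,0,0,1],[0,0,-3,0,0,0,1],[0,0,-4,0,0,0,1],[0,0,-4,0,0,0,1],[0,0,-4,0,0,0,1]]'
python3 - <<'E'
from h import *
st()
w=r.camera('wrist');save(w,'w16.png',None,1.5);np.save('w16.npy',w['camera_from_world'])
s=r.camera('scene');save(s,'s16.png',(140,170,310,330),4.4)
E
```

```text
time: 28.08
ee_pos: [0.5754, 0.0071, 0.161]
eef_rot: [0.997, 0.071, 0.001, 0.0]
ft_force: [-0.5, -0.2, 0.2]
width: 0.0798
time: 28.7
ee_pos: [0.5749, 0.0075, 0.3231]
eef_rot: [0.997, 0.071, 0.001, 0.0]
ft_force: [0.9, -0.5, -0.6]
width: 0.0869
t 28.7 p [0.5749 0.0075 0.3231] R x,z [0.9899 0.1416 0.0017] [ 0.0018 -0.0003 -1.    ] w 0.0869 F [ 0.9 -0.5 -0.6]
```

View pics/w16.png

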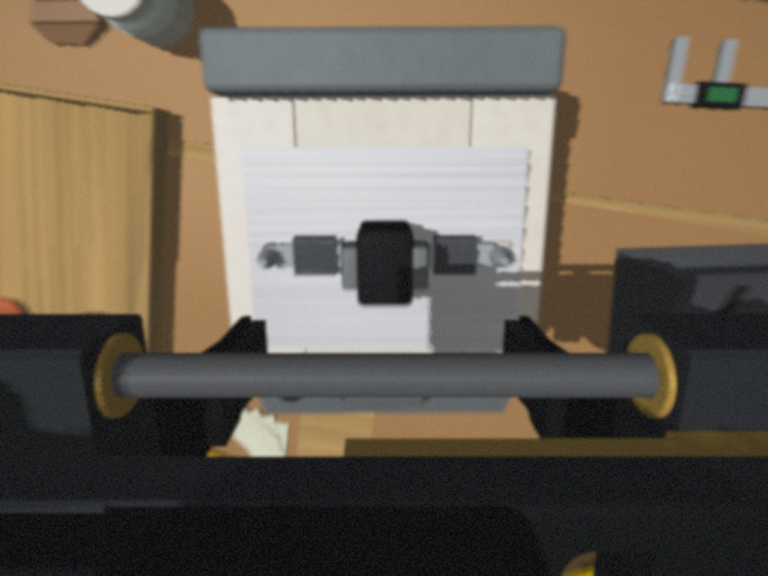

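View pics/s16.png

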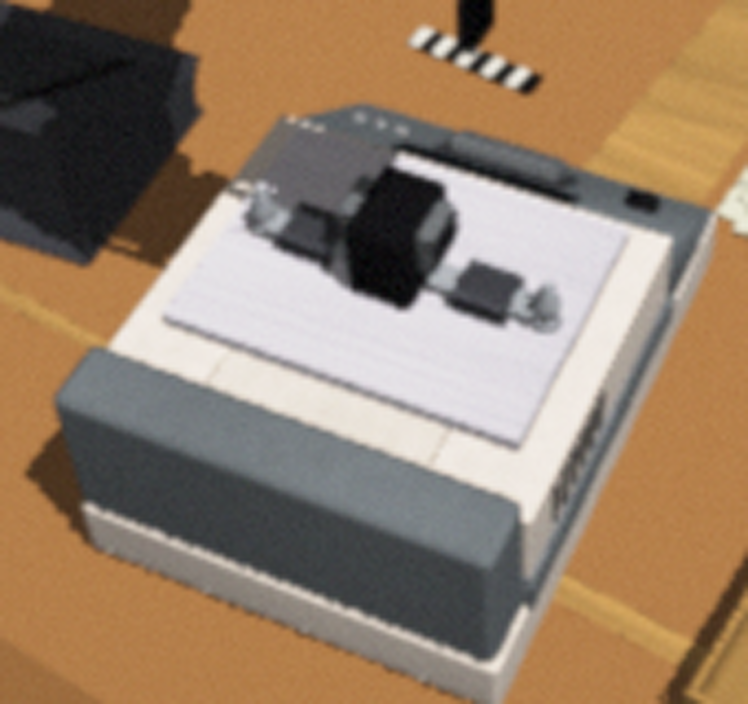

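Run:
```python
from h import *
w=r.camera('wrist');save(w,'w16c.png',(155,130,355,225),4)
F=lambda u,v:((u+.5)/4-.5+155,(v+.5)/4-.5+130)
```

```text
(no output)
```

View pics/w16c.png

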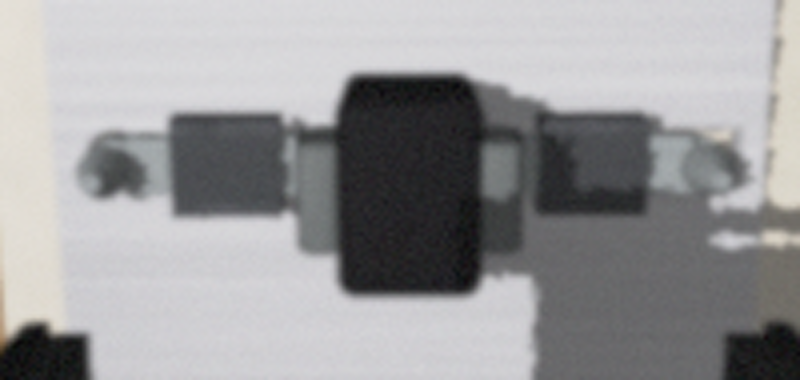

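Both buttons are out: about 55 mm over their faces, with both bolts in the pin grooves. Next is the start bar. I'll triangulate it from the three cameras.

Run:
```python
from h import *
t=r.camera('top');s=r.camera('scene');save(s,'s17.png',(215,175,305,245),8);save(t,'t17.png',(235,170,310,225),8)
w=r.camera('wrist');w['camera_from_world']=np.load('w2.npy');w=fix(w)
R=Rn.from_euler('z',-.145)
for v in(432,):
  print('deck front',R.apply(onz(w,100+.4*418,20+.4*v,.125)-[.5746,.0061,0]))
```

```text
deck front [-0.0857  0.0003  0.125 ]
```

View pics/s17.png

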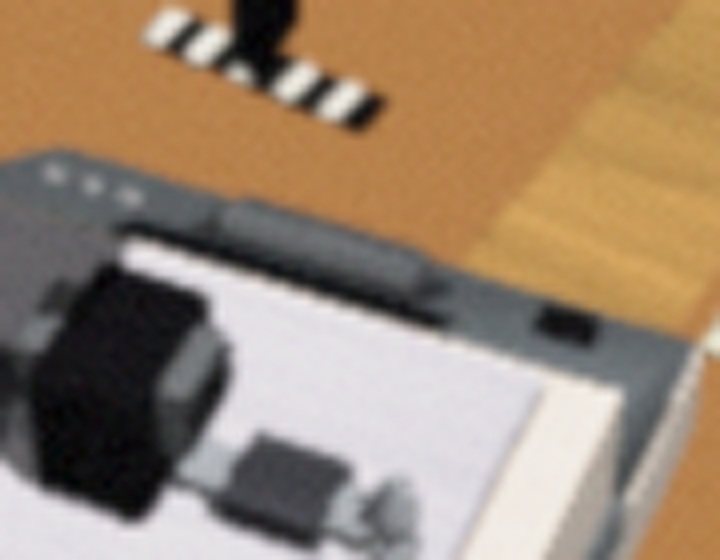

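View pics/t17.png

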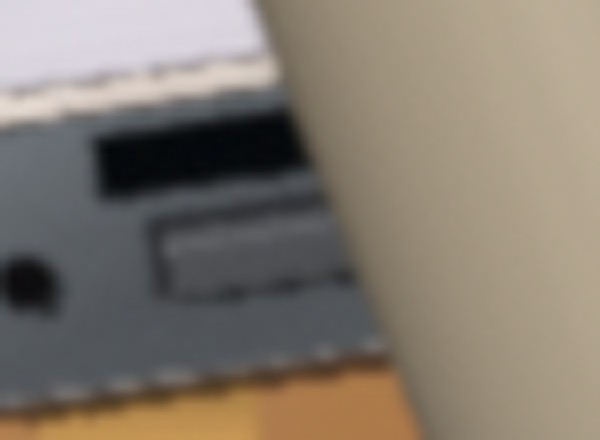

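Run:
```python
from h import *
t=r.camera('top');s=r.camera('scene')
R=Rn.from_euler('z',.145);O=np.array([.5746,.0061,0])
for a in([-.128,0,.109],[-.132,0,.106],[-.124,0,.112]):
    X=R.apply(a)+O;print(a,X,'top',proj(t,X),'scene',proj(s,X))
# triangulate with 3 rays
w=r.camera('wrist');w['camera_from_world']=np.load('w2.npy');w=fix(w)
rays=[ray(w,100+.4*420,20+.4*500),ray(s,255.5,205.8),ray(t,268.2,200.9)]
A=0;b=0
for o,d in rays:
    d=d/np.linalg.norm(d);M=np.eye(3)-np.outer(d,d);A=A+M;b=b+M@o
X=np.linalg.solve(A,b);print('tri',X,R.inv().apply(X-O))
Rt=R*Rn.from_euler('y',-np.radians(36))*Rn.from_euler('x',np.pi);print(Rt.apply([0,0,1]))
```

```text
[-0.128, 0, 0.109] [ 0.4479 -0.0124  0.109 ] top [[267.9837 195.7999]] scene [[252.1953 202.0595]]
[-0.132, 0, 0.106] [ 0.444 -0.013  0.106] top [[268.1586 197.2992]] scene [[252.8395 201.8554]]
[-0.124, 0, 0.112] [ 0.4519 -0.0118  0.112 ] top [[267.8078 194.2918]] scene [[251.5451 202.2655]]
tri [ 0.4347 -0.0142  0.0815] [-0.1413  0.0001  0.0815]
[ 0.5816  0.0849 -0.809 ]
```

Run:
```python
from h import *
R=Rn.from_euler('z',.145);O=np.array([.5746,.0061,0])
Rt=R*Rn.from_euler('y',-np.radians(36))*Rn.from_euler('x',np.pi)
X=R.apply([-.141,0,.0815])+O;n=-Rt.apply([0,0,1])
print(X,X+n*.12);plan(X+n*.12,Rt,10)
print(r.read_state()['joint_positions'])
```

```text
[ 0.4351 -0.0143  0.0815] [ 0.3653 -0.0245  0.1786]
10 rows of [-2.47, 0.01, 0.78] [0.0001, 0.0629, -0.0003] |shift| 2.59 turn 0.063
[ 0.8134  0.4179 -1.211   1.412   0.3896  1.5747 -1.7944]
```

```bash
python3 -m jog '[[-2.47,0,0.78,0,0.0629,0,-1],[-2.47,0,0.78,0,0.0629,0,-1],[-2.47,0,0.78,0,0.0629,0,-1],[-2.47,0,0.78,0,0.0629,0,-1],[-2.47,0,0.78,0,0.0629,0,-1],[-2.47,0,0.78,0,0.0629,0,-1]]' 20
python3 - <<'E'
from h import *
st();print(r.read_state()['joint_positions'])
E
```

```text
time: 29.9
ee_pos: [0.4474, -0.0067, 0.2722]
eef_rot: [0.986, 0.075, 0.148, -0.017]
ft_force: [-0.2, 0.2, -0.4]
width: 0.0347
t 29.9 p [ 0.4474 -0.0067  0.2722] R x,z [0.9453 0.1424 0.2935] [ 0.2886  0.0547 -0.9559] w 0.0347 F [-0.2  0.2 -0.4]
[ 1.1829 -0.4547 -0.9134  2.0169 -0.5299  1.1759 -0.9969]
```

```bash
python3 -m jog '[[-2.47,0,0.78,0,0.0629,0,-1],[-2.47,0,0.78,0,0.0629,0,-1],[0,0,0,0,0,0,-1]]' 20
python3 - <<'E'
from h import *
st();print(r.read_state()['joint_positions'])
R=Rn.from_euler('z',.145);O=np.array([.5746,.0061,0])
Rt=R*Rn.from_euler('y',-np.radians(36))*Rn.from_euler('x',np.pi)
X=R.apply([-.141,0,.0815])+O;n=-Rt.apply([0,0,1])
plan(X+n*.07,Rt,6)
w=r.camera('wrist');save(w,'w18.png',None,1.5);np.save('w18.npy',w['camera_from_world'])
E
```

```text
time: 30.28
ee_pos: [0.4155, -0.0092, 0.2518]
eef_rot: [0.978, 0.076, 0.192, -0.019]
ft_force: [0.7, 0.6, -0.2]
width: 0.0054
t 30.27 p [ 0.4155 -0.0092  0.2518] R x,z [0.9149 0.1419 0.3778] [ 0.3722  0.0656 -0.9258] w 0.0054 F [ 0.7  0.6 -0.2]
[ 0.8213 -0.499  -0.6149  2.1844 -0.4935  1.0485 -1.021 ]
6 rows of [-1.22, 0.14, 1.5] [-0.002, 0.0401, 0.0011] |shift| 1.94 turn 0.04
```

View pics/w18.png

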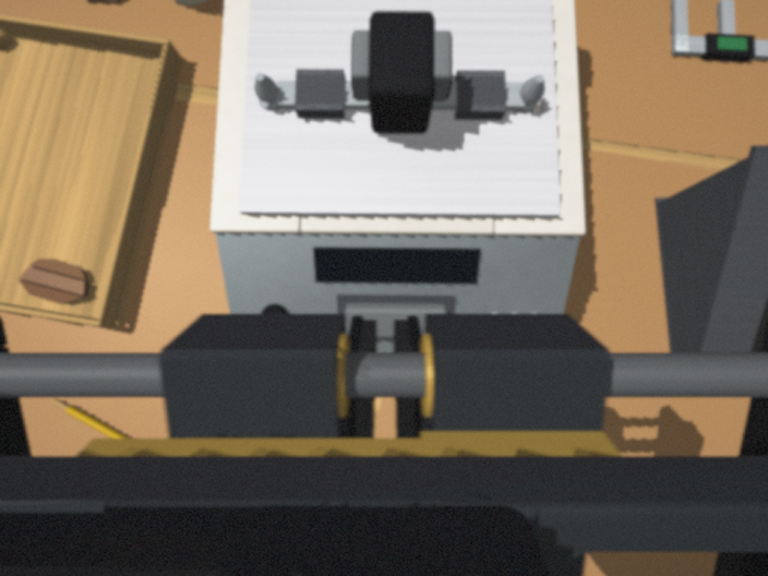

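Run:
```python
from h import *
K=r.camera('wrist');save(K,'w18c.png',(190,150,350,215),5)
w2=dict(K);w2['camera_from_world']=np.load('w2.npy');w2=fix(w2);w18=fix(K)
R=Rn.from_euler('z',-.145);O=np.array([.5746,.0061,0])
def tri(a,b):
    rs=[ray(w2,(a[0]+.5)/2.5-.5+100,(a[1]+.5)/2.5-.5+20),ray(w18,(b[0]+.5)/1.5-.5,(b[1]+.5)/1.5-.5)]
    A=0;c=0
    for o,d in rs:
        d=d/np.linalg.norm(d);M=np.eye(3)-np.outer(d,d);A=A+M;c=c+M@o
    return R.apply(np.linalg.solve(A,c)-O)
for n,a,b in[('TL',(319,442),(314,247)),('TR',(521,441),(480,249)),('BL',(320,470),(317,283)),('BR',(519,470),(476,284)),('rec',(418,480),(397,297)),('deckL',(188,432),(212,230)),('deckR',(656,431),(585,234)),('lidfront?',(418,432),(400,232))]: print(n,tri(a,b))
```

```text
TL [-0.0926  0.053   0.1182]
TR [-0.0927 -0.0545  0.117 ]
BL [-0.1141  0.0539  0.1001]
BR [-0.1139 -0.0555  0.1014]
rec [-0.1226 -0.0009  0.0933]
deckL [-0.0842  0.1181  0.1274]
deckR [-0.0844 -0.1206  0.1268]
lidfront? [-0.0844 -0.0008  0.128 ]
```

View pics/w18c.png

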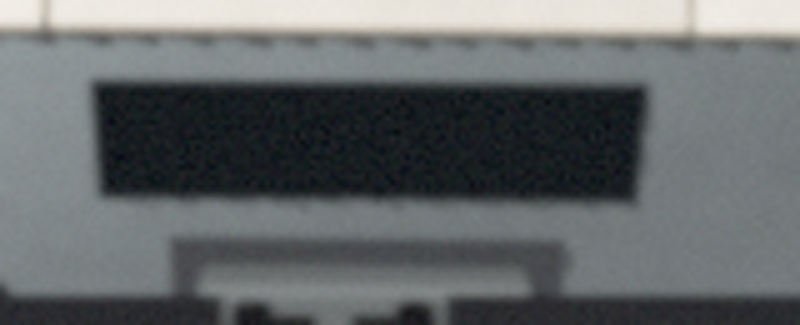

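Run:
```python
import cv2
a=cv2.imread('pics/w2.png')[425:545,300:540];cv2.imwrite('pics/w2b.png',cv2.resize(a,None,fx=3.3,fy=3.3,interpolation=cv2.INTER_CUBIC))
from h import *
K=r.camera('wrist');w2=dict(K);w2['camera_from_world']=np.load('w2.npy');w2=fix(w2)
R=Rn.from_euler('z',-.145);O=np.array([.5746,.0061,0]);n=np.array([-np.sin(np.radians(36)),0,np.cos(np.radians(36))])
def pl(u,v,h):
    o,d=ray(w2,(u+.5)/2.5-.5+100,(v+.5)/2.5-.5+20);o=R.apply(o-O);d=R.apply(d)
    p0=np.array([-.085,0,.125]);return o+d*((n@(p0-o)+h)/(n@d))
for v in(470,481,488,512,518):print(v,pl(418,v,0),pl(418,v,.012))
```

```text
470 [-0.1127 -0.      0.1049] [-0.106   0.0006  0.1245]
481 [-0.1213 -0.0002  0.0987] [-0.1142  0.0004  0.1186]
488 [-0.1269 -0.0004  0.0946] [-0.1196  0.0002  0.1147]
512 [-0.1473 -0.0009  0.0797] [-0.139  -0.0003  0.1006]
518 [-0.1527 -0.001   0.0758] [-0.1441 -0.0004  0.0969]
```

View pics/w2b.png

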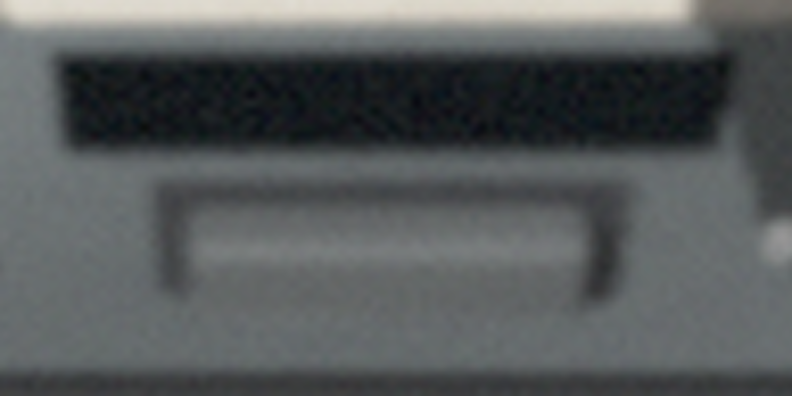

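The panel geometry now agrees: the middle of the bar's face is at about (-0.141, 0, 0.099) in the analyser frame, and the top camera agrees. Joint 2 is near its limit at full tilt, so I'll keep the present 22° tilt and press along the panel normal.

Run:
```python
from h import *
P,Q,s=cur();R=Rn.from_euler('z',.145);O=np.array([.5746,.0061,0])
plan(R.apply([-.163,0,.16])+O,Q,5)
```

```text
5 rows of [-0.8, 0.12, 1.69] [0.0, 0.0, 0.0] |shift| 1.87 turn 0.0
```

```bash
python3 -m jog '[[-0.8,0.12,1.69,0,0,0,-1],[-0.8,0.12,1.69,0,0,0,-1],[-0.8,0.12,1.69,0,0,0,-1],[-0.8,0.12,1.69,0,0,0,-1],[-0.8,0.12,1.69,0,0,0,-1],[0,0,0,0,0,0,-1]]'
python3 - <<'E'
from h import *
st();print(r.read_state()['joint_positions'])
P,Q,s=cur();R=Rn.from_euler('z',.145);O=np.array([.5746,.0061,0])
print('an',R.inv().apply(P-O))
plan(R.apply([-.163,0,.118])+O,Q,4)
s=r.camera('scene');save(s,'s19.png',(180,100,330,260),4)
E
```

```text
time: 31.18
ee_pos: [0.4122, -0.0184, 0.159]
eef_rot: [0.979, 0.073, 0.192, -0.017]
ft_force: [-0.3, 0.2, 1.0]
width: 0.0005
t 31.18 p [ 0.4122 -0.0184  0.159 ] R x,z [0.916  0.1357 0.3776] [ 0.3725  0.0619 -0.926 ] w 0.0005 F [-0.3  0.2  1. ]
[ 0.8282 -0.4098 -0.6833  2.333  -0.5162  0.8136 -0.9845]
an [-0.1642 -0.0008  0.159 ]
4 rows of [-0.36, -0.01, 0.96] [0.0, 0.0, 0.0] |shift| 1.03 turn 0.0
```

View pics/s19.png

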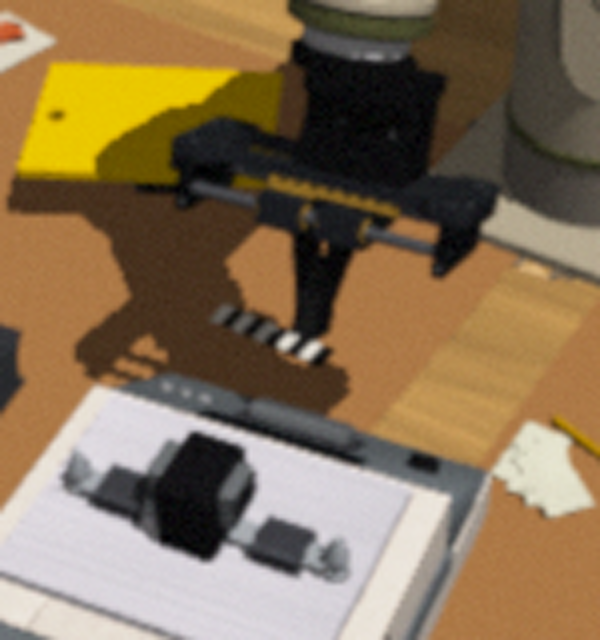

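Run:
```python
from h import *
R=Rn.from_euler('z',.145);O=np.array([.5746,.0061,0])
Rt=R*Rn.from_euler('y',-np.radians(14.2))*Rn.from_euler('x',np.pi)
plan(R.apply([-.162,0,.119])+O,Rt,4)
```

```text
4 rows of [-0.3, -0.01, 0.98] [-0.0017, -0.0352, 0.0007] |shift| 1.03 turn 0.035
```

```bash
python3 -m jog '[[-0.3,0,0.98,-0.0017,-0.0352,0.0007,-1],[-0.3,0,0.98,-0.0017,-0.0352,0.0007,-1],[-0.3,0,0.98,-0.0017,-0.0352,0.0007,-1],[-0.3,0,0.98,-0.0017,-0.0352,0.0007,-1],[0,0,0,0,0,0,-1]]'
python3 - <<'E'
from h import *
st();print(r.read_state()['joint_positions'])
P,Q,s=cur();R=Rn.from_euler('z',.145);O=np.array([.5746,.0061,0])
print('an',R.inv().apply(P-O),'-n in tool',Q.inv().apply(R.apply([.588,0,-.809])))
w=r.camera('wrist');save(w,'w20.png',None,1.5);s=r.camera('scene');save(s,'s20.png',(200,130,310,230),6)
E
```

```text
time: 31.85
ee_pos: [0.4148, -0.0172, 0.1193]
eef_rot: [0.99, 0.073, 0.124, -0.009]
ft_force: [-0.5, 0.1, 0.2]
width: 0.0004
t 31.85 p [ 0.4148 -0.0172  0.1193] R x,z [0.9588 0.1416 0.2462] [ 0.2435  0.0365 -0.9692] w 0.0004 F [-0.5  0.1  0.2]
[ 0.9205 -0.2382 -0.8576  2.27   -0.3203  0.8063 -1.1721]
an [-0.1614  0.      0.1193] -n in tool [0.3707 0.0014 0.9289]
```

View pics/w20.png

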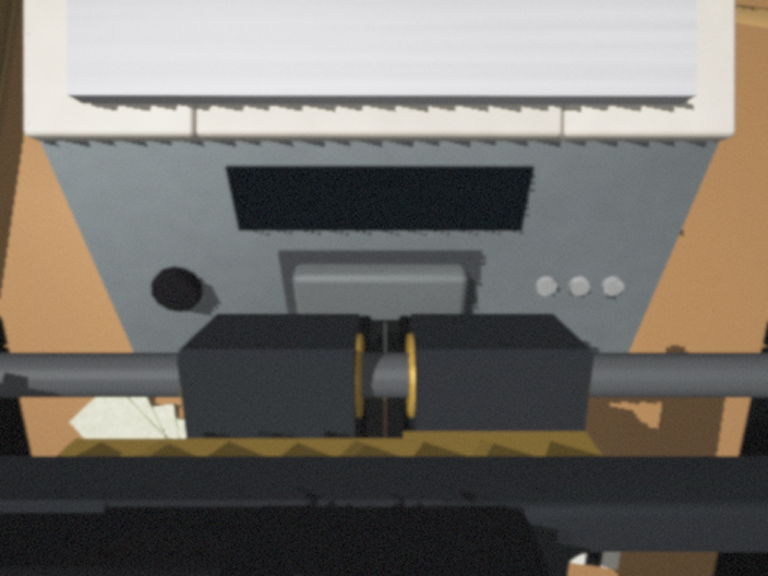

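View pics/s20.png

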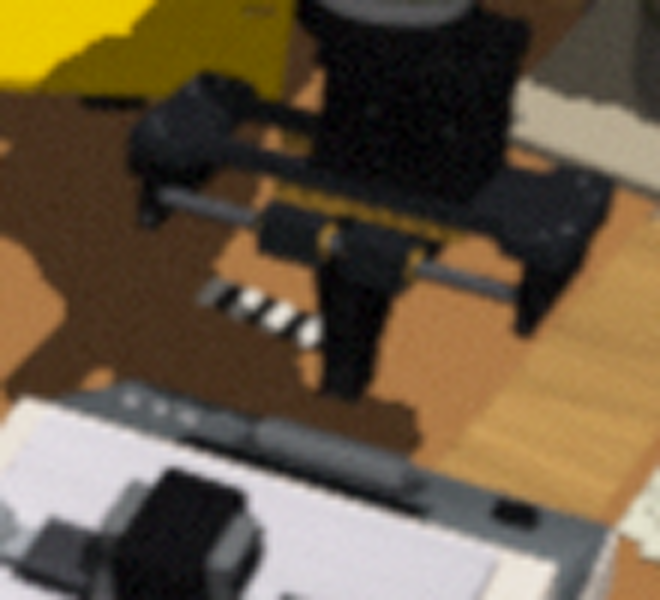

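```bash
python3 - <<'E'
from h import *
w2=fix(r.camera('wrist'))
R=Rn.from_euler('z',-.145);O=np.array([.5746,.0061,0]);n=np.array([-np.sin(np.radians(36)),0,np.cos(np.radians(36))])
for v in(250,266,281):
  for h in(0,.012):
    o,d=ray(w2,(380.5)/1.5-.5,(v+.5)/1.5-.5);o=R.apply(o-O);d=R.apply(d);p0=np.array([-.085,0,.125]);print(v,h,o+d*((n@(p0-o)+h)/(n@d)))
E
python3 -m jog '[[0.19,0,0.46,0,0,0,-1],[0.19,0,0.46,0,0,0,-1],[0,0,0,0,0,0,-1]]'
```

```text
250 0 [-0.1231  0.0005  0.0973]
250 0.012 [-0.1238  0.0004  0.1116]
266 0 [-0.1293  0.0006  0.0928]
266 0.012 [-0.1296  0.0004  0.1074]
281 0 [-0.1355  0.0006  0.0883]
281 0.012 [-0.1353  0.0005  0.1033]
time: 32.38
ee_pos: [0.4198, -0.0159, 0.1103]
eef_rot: [0.99, 0.073, 0.123, -0.009]
ft_force: [-0.1, 0.3, -0.5]
width: 0.0002
```

```bash
python3 -m jog '[[0.11,0,0.28,0,0,0,-1],[0,0,0,0,0,0,-1]]'; python3 -m jog '[[0.11,0,0.28,0,0,0,-1],[0,0,0,0,0,0,-1]]'
```

```text
time: 32.62
ee_pos: [0.4216, -0.0158, 0.108]
eef_rot: [0.99, 0.073, 0.123, -0.009]
ft_force: [-0.3, 0.0, 0.4]
width: 0.0005
time: 32.88
ee_pos: [0.4234, -0.0155, 0.1056]
eef_rot: [0.99, 0.073, 0.123, -0.009]
ft_force: [-0.2, -0.7, -0.1]
width: 0.0005
```

```bash
python3 -m jog '[[0.11,0,0.28,0,0,0,-1],[0,0,0,0,0,0,-1]]'
```

```text
time: 33.12
ee_pos: [0.4252, -0.0154, 0.1032]
eef_rot: [0.99, 0.073, 0.123, -0.009]
ft_force: [-2.3, -0.0, 2.8]
width: 0.0002
```

```bash
python3 -m jog '[[0.11,0,0.28,0,0,0,-1],[0,0,0,0,0,0,-1]]'; python3 -m jog '[[0.07,0,0.19,0,0,0,-1],[0,0,0,0,0,0,-1]]'
```

```text
time: 33.38
ee_pos: [0.4269, -0.0151, 0.1008]
eef_rot: [0.99, 0.073, 0.123, -0.009]
ft_force: [-2.4, -0.5, 4.0]
width: 0.0002
time: 33.62
ee_pos: [0.4281, -0.0149, 0.0991]
eef_rot: [0.99, 0.073, 0.123, -0.009]
ft_force: [-2.4, -0.7, 5.5]
width: 0.0004
```

```bash
python3 -m jog '[[0.07,0,0.19,0,0,0,-1],[0,0,0,0,0,0,-1]]'; python3 -m jog '[[0.04,0,0.09,0,0,0,-1],[0,0,0,0,0,0,-1]]'
```

```text
time: 33.88
ee_pos: [0.4288, -0.0149, 0.0982]
eef_rot: [0.99, 0.073, 0.122, -0.009]
ft_force: [-22.0, 0.2, 33.1]
width: 0.0004
time: 34.12
ee_pos: [0.4291, -0.0149, 0.0978]
eef_rot: [0.99, 0.073, 0.122, -0.009]
ft_force: [-32.2, 0.6, 50.2]
width: 0.0006
```

That is the hard stop, so the bar is fully in. Backing off.

```bash
python3 -m jog '[[-0.2,0,-0.5,0,0,0,-1],[-0.4,0,-1,0,0,0,-1],[-0.7,0,-2,0,0,0,-1],[-0.5,0,-2.5,0,0,0,-1],[-0.5,0,-2.5,0,0,0,-1],[0,0,0,0,0,0,-1]]'
python3 - <<'E'
from h import *
st();print(r.read_state()['joint_positions'])
w=r.camera('wrist');save(w,'w21.png',None,1.5);s=r.camera('scene');save(s,'s21.png',(140,130,320,330),3.4);t=r.camera('top');save(t,'t21.png',(110,80,440,225),2.4)
E
```

```text
time: 34.88
ee_pos: [0.3876, -0.0214, 0.1746]
eef_rot: [0.989, 0.073, 0.125, -0.008]
ft_force: [0.4, 0.3, -0.5]
width: 0.0005
t 34.88 p [ 0.3876 -0.0214  0.1746] R x,z [0.9583 0.1424 0.2479] [ 0.2455  0.0341 -0.9688] w 0.0005 F [ 0.4  0.3 -0.5]
[ 0.8865 -0.4118 -0.733   2.2546 -0.4158  0.991  -1.0661]
```

View pics/w21.png

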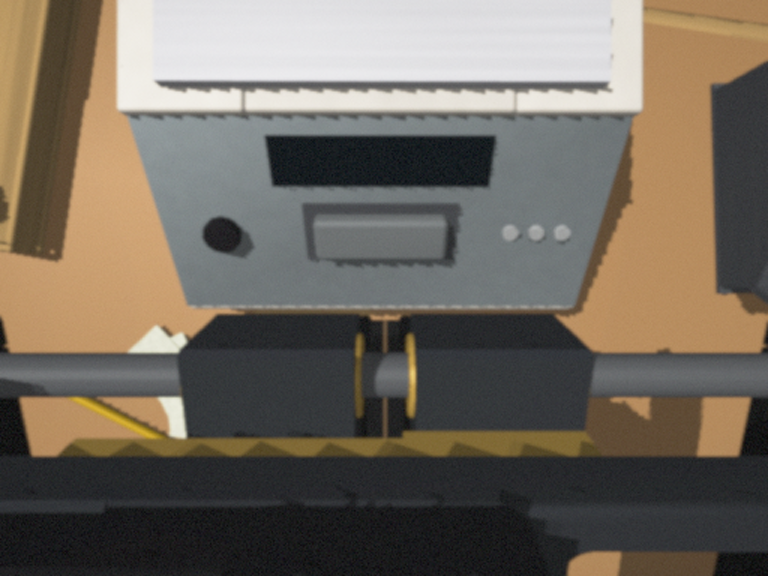

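View pics/s21.png

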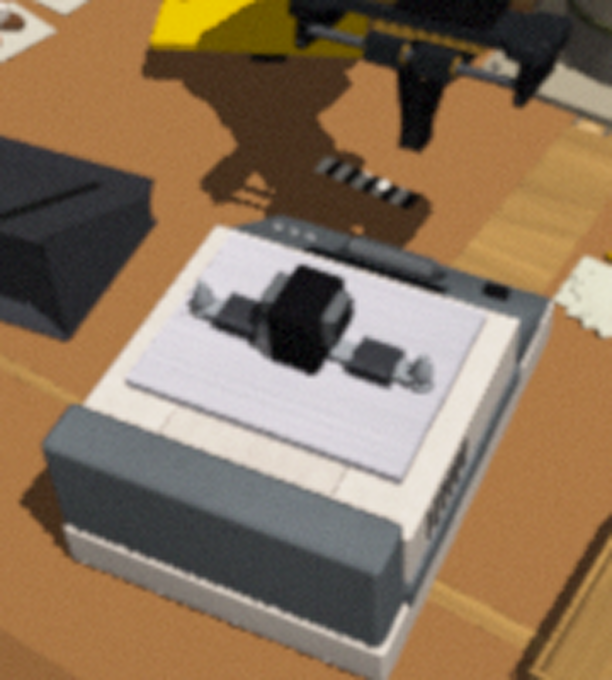

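View pics/t21.png

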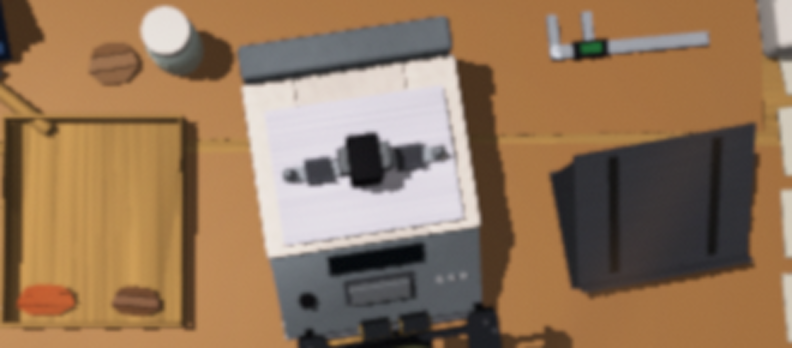

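The lid is flush and latched with both bolts out. The start bar has sprung back and stands proud again, the bystanders are unmoved, and the robot touches nothing. Handing in.

Run:
```python
from bench import r
print(r.close_job())
```

```text
the job is handed in; nothing more can be done
None
```

I carried out every step and handed the job in at about 35 s of the 72 s allowed; the hand-in reports no verdict.

- **Sherd:** I gripped the base sherd by its wall stub, turned it about 90° and set it flat in the well. The wrist and top cameras both put its middle about 9–10 mm from the window's centre (15 mm allowed), mostly towards the robot's right. That was less well centred than I aimed for, and I left it rather than re-grip.
- **Lid:** I pinched both buttons home, lowered the lid over the pins with no more than about 2.5 N of side force, and let go while pressing down with about 19 N. Afterwards the pictures showed it flush, with both bolts in the grooves and the buttons about 55 mm over their faces, so fully out.
- **Start bar:** Joint 2 came up to its limit at the full 36° tilt, so I pressed with the tool tilted only about 14°, moving along the panel normal. The force climbed to about 6 N, then met the hard stop. My last two steps pushed against it to about 60 N at the wrist (120 N limit), more than was needed. The bar sprang back out.
- **Checks that disagreed:** My first triangulation of the bar's height was about 18 mm too low. I worked it out again from the panel geometry before pressing.
- **Last look:** The listed bystanders in view looked unmoved, and nothing was touching the robot.

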